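# Fetch the ingot tray from a pinned stack and restack

## Task

Get the tray with the silver ingot, the middle one, out of the pinned stack: draw the locking pin and hang it in the notch of the keeper bar, set the top tray aside on the cork mat, and put the middle tray with its ingot squarely on the slide holder's bed, between end stop and draw plate. Then restack the top tray squarely on the bottom tray, leaving the pin in the notch. Lower the trays gently and leave the bottom tray and the other things where they are.

Things in the scene. Friction and masses are not known exactly. Their poses are not given: they have to be found in the camera images.
- rack: Fixed wooden rack under the stack of three trays. Origin: on the bench under the stack's centre; x along the trays to the keeper post. Base 10 mm thick, x -75 to +115, 76 wide; low blocks (top 22 mm) round the bottom tray. Post 28 x 28 at x = +80, top 107.5 mm high, 6 mm from the trays. From its top a steel keeper bar, 34 wide, 10 thick, runs to x = +160, ending in a notch open to +x.
- bore (a point): Mouth of the vertical bore in the keeper post's top, 107.5 mm above the bench; axes as the rack. 12 mm wide, 40 mm deep.
- notch (a point): Middle of the notch, level with the keeper bar's top (107.5 mm above the bench), 67 mm from the bore along the rack's +x; axes as the rack. A slot right through the bar, 14 mm wide in y, from 13 mm on the -x side of this point (closed end) to 13 mm on the +x side (open end), with free space below.
- pin: Loose steel locking pin, about 130 g, in the bore at the start. Origin: centre of the underside of its disc; z up. Disc 50 mm across, 4 thick, its edge 5 mm over the top tray's end wall, locking it. Knob to grip: 18 mm diameter, 4 to 38 mm above the origin. Shank 8 mm diameter, 36 long, below. Parked, the shank stands in the notch and the disc lies flat on the bar.
- top_tray: Loose open wooden tray, 120 (x) x 50 (y) x 32 mm, walls 6, about 180 g, four steel punches fixed inside; top of the stack. Origin: centre of the underside, x lengthwise, z up. Grip it from above across its 50 mm width, at mid length. Trays stack flat, floor on rim, not interlocking, 32 mm apart.
- middle_tray: Loose tray of the same size, about 120 g, with the loose ingot inside, second in the stack. Origin: centre of its underside, axes as the top tray. Its outer faces are free for gripping.
- bottom_tray: Loose tray of the same size, about 240 g, with three brass strips fixed inside, lowest in the stack, on the rack's base board. It stays there. Origin: centre of its underside.
- ingot: Rolled silver ingot, 80 x 16 x 8 mm, about 105 g, loose on the floor of the middle tray (inner floor about 6 mm above the tray's underside). Origin: centre of its underside, x along its length.
- bed (a point): Centre of the slide holder's flat bed, on its surface, 32 mm above the bench; x along the track to the draw plate. Bed 68 mm wide, sides open, rails 10 mm lower. End stop (8 mm high) with its face at x = -70 mm, upright steel draw plate (42 mm high) with its face at x = +70: 10 mm to spare at each end of a tray. The holder slides on the track with 5 N friction and stays where left.
- track: Fixed grooved wooden track, 360 x 92 x 22 mm, in which the slide holder runs along x. Origin: centre of its underside.
- mat: Cork mat fixed on the bench, 170 (x) x 110 (y) x 3 mm, free of other things. Origin: centre of its underside; the mat's top is 3 mm above it. The track and the mat may be on either side of the rack.
- tongs: Bystander: brass draw tongs lying flat beyond the rack, about 190 x 55 x 18 mm. Origin about the middle, underside; x along them to the jaws.
- dapping_block: Bystander: steel block with round hollows, 30 mm cube, on the bench. Origin: centre of its underside.
- loupe: Bystander: small black eye loupe, 30 mm diameter, 27 mm high. Origin: centre of its underside.
- hammer: Bystander: hammer lying at the far side of the bench, 220 mm long. Origin about its middle, underside.
- jar: Bystander: closed glass jar, 60 mm diameter, 75 mm high, at the far side. Origin: centre of its underside.
Mind the look-alikes: they are no part of the job. Leave any red or yellow look-alike of the rack alone.

How it is judged:
By the outcome, as a careful person would: the job done as asked, in the order asked, and still so for the second after the job is handed in, with the robot touching nothing.
It also fails if it takes over 72 s, if anything falls off the work surface, if the arm or the gripper's body presses on something with over 40 N, if the wrist force passes 120 N, or if a joint passes its speed limit or range.

## Robot

A 6-joint arm with a two-finger parallel gripper is mounted at the origin on the work surface. World frame = base frame: x ahead of the robot, y to its left, z up, the work surface at z = 0. Lengths are in m, angles in rad, forces in N, time in s.
With the tool pointing down it reaches from about 0.35 to 0.975 m from the base axis. Payload 4.9 kg.
Tool frame: the origin (TCP) lies at the very end of the fingers, on their centre line; the grasp point (between the pads) lies 19 mm behind it; z points along the fingers, y is the direction in which the jaws open and shut (so a half turn about z gives the same grasp; the last joint's range is limited). The gripper opens to 85 mm and grips with 20 to 120 N. Pads are 22 mm wide; open, the fingers measure 114 mm over their backs; the gripper's body (76 mm by 85 mm) begins 54 mm behind the grasp point. The pads swing forward as they close: fully open they stand 13 mm farther back than shut.
Start: joints at [1.192, 0.053, 1.613, -0, 1.476, -0.119], TCP at [0.161, 0.604, 0.231] pointing down, gripper open.
Joint ranges: [-3.01, 3.01], [-1.01, 2.22], [0.06, 2.58], [-1.02, 4.17], [0.09, 2.62], [-3.14, 3.14]. Speed limits (rad/s): [2.57, 2.57, 3.14, 3.14, 3.14, 3.14].

## Interface

Orientations are given as a rotation vector (axis times angle).
In Python, from station import ctrl gives the robot as it stands.
- The arm moves only by the tool apply_moves, never from a script. Its argument "deltas" is a list of rows, each a list of 5 numbers: the shift along the tool's x, y, z in m, then the turn about the tool's z in rad, then the gripper's target within -1 to 1 (fully open at 1, half-way at 0, shut at -1). A call has exactly 8 rows; each row shifts and turns the pose as measured when the row begins, along the tool's axes as they then stand; what a row does not reach is not made up. A row lasts 1/8 s, in which the tool goes at most 62.5 mm and 10.7 degrees, less where a joint would pass 70% of its speed; a pose out of reach is approached as far as the arm can. A call with a gripper value outside its range is refused whole. The fingers move at their own pace and stop on an object; "grip_force" is the grip in N (left out, the last holds). Time passes only in rows, so rows that do not move let the fingers close, or fill a call up. It gives the time, the measured TCP pose, the force and the opening at its end, in the units of the state.
- ctrl.get_obs(): the state, without advancing time (a new reading comes with each control period).
- ctrl.get_image(name): name is "scene" or "top"; returns a dict with "img" (480x640x3 uint8, red, green, blue), "range_z" (480x640 float32, m along the optical axis (not along the pixel's ray), 0 where there is no reading), "mtx" (3x3 intrinsics, pixels), "eye" and "attitude" of the camera in the world. Camera axes: x right, y down, z forward; pixel columns grow to the right and rows downward; lengths in m; the calibration is good to about 2 mm. A picture is of the moment at which its call begins.
- ctrl.finish_job(): hands the job in, once; it reports no verdict.
Trained networks look in a picture, given as the dict that the camera call returned (one of the last four; its "shot" number tells which), for a name from the list of things; names that differ only in an ending like _2 or _b are one class to them, and where a whole thing is asked for, a point or a joint stands for the part that bears it (a point fixed in the world has none). Each returns a list of dicts, best first, with "confidence" (0 to 1); they miss things now and then, are a little off and sometimes report something else, mostly with a low value. They report only what shows in the picture. A call takes as long as a camera call. They do not tell look-alikes from the thing itself.
- ctrl.search_frame(picture, target): "extent" ([left, top, width, height] in pixels, round what is visible of it).
- ctrl.spot_point(picture, target): "uv" ([column, row] in pixels: a listed point, or the origin of a listed thing).
The state is a dict: "t": time; "q": joint angles; "dq": joint speeds; "effort": joint torques, N m; "tool_pos": TCP position; "tool_rot": TCP orientation; "contact_force": force on the tool from outside, world axes, zero at the start; "wrist_torque": the same for the moment, N m; "opening": finger opening in m.
Only numpy, scipy, OpenCV 4.12 (cv2) and the standard library are available. Lean on these libraries where they do the work, as an engineer would, in place of code of your own. Each camera call takes 0.05 s, during which the arm holds its last target.

## Working session

There is one attempt and no reset: what is moved stays moved. The work goes in short steps, Python scripts to look and compute and a tool call to move; the robot and the scene stay as the last step left them, time stands still between calls to the robot, and variables do not carry over. Pictures are saved under pics/ and viewed, and the job is handed in when it is done.

Besides the shell and the picture viewer there is one more tool, called by a JSON object that holds its "name" and its "arguments". apply_moves: Moves the arm, as the interface text tells. Its arguments: {"type":"object","properties":{"deltas":{"type":"array"},"grip_force":{"type":"number"}},"required":["deltas"]}

```bash
ls; mkdir -p pics
cat > h.py <<'E'
import numpy as np, cv2
from scipy.spatial.transform import Rotation as R
from station import ctrl
def shot(name,fn=None):
    p=ctrl.get_image(name)
    if fn: cv2.imwrite('pics/'+fn,cv2.cvtColor(p['img'],cv2.COLOR_RGB2BGR))
    return p
def Rm(p):
    a=np.array(p['attitude'],float)
    return a if a.shape==(3,3) else R.from_rotvec(a).as_matrix() if a.shape==(3,) else R.from_quat(a).as_matrix()
def ray(p,u,v):
    return Rm(p)@np.linalg.solve(np.array(p['mtx']),np.array([u,v,1.0]))
def at_z(p,u,v,z):
    d=ray(p,u,v);e=np.array(p['eye']);return e+d*(z-e[2])/d[2]
def cloud(p):
    h,w=p['range_z'].shape
    uu,vv=np.meshgrid(np.arange(w),np.arange(h))
    d=np.stack([uu,vv,np.ones_like(uu)],-1)@np.linalg.inv(np.array(p['mtx'])).T@Rm(p).T
    P=np.array(p['eye'])+d*p['range_z'][...,None]
    P[p['range_z']==0]=np.nan
    return P
def proj(p,X):
    c=np.array(p['mtx'])@(Rm(p).T@(np.array(X)-np.array(p['eye'])));return c[:2]/c[2]
E
python3 - <<'E'
from h import *
o=ctrl.get_obs();print(o)
for n in('scene','top'):
    p=shot(n,n+'0.png');print(n,p['eye'],p['attitude'],p['mtx'],p['shot'])
    for t in ['rack','bore','notch','pin','top_tray','middle_tray','bottom_tray','bed','track','mat','tongs']:
        try:print(t,[(np.round(d['extent']).tolist(),round(d['confidence'],2)) for d in ctrl.search_frame(p,t)][:4],[(np.round(d['uv'],1).tolist(),round(d['confidence'],2)) for d in ctrl.spot_point(p,t)][:4])
        except Exception as e:print(t,e)
E
```

```text
pics
{'t': 0.0, 'q': array([ 1.19196149e+00,  5.33635172e-02,  1.61428002e+00, -4.24383107e-06,
        1.47600460e+00, -1.18987455e-01]), 'dq': array([ 0.00027719,  0.00054181, -0.00148288,  0.00112277,  0.00031582,
        0.00085368]), 'effort': array([ 1.78074210e-03, -3.93674862e+01, -3.70183432e+01,  1.80771185e-04,
        7.08942898e-03,  1.32829027e-05]), 'tool_pos': array([0.16034596, 0.60344133, 0.23006724]), 'tool_rot': array([-0.40695405, -3.11461513,  0.00313038]), 'contact_force': array([-0.82766116,  0.04437491,  1.35211714]), 'wrist_torque': array([-0.00593259,  0.03205601,  0.00931136]), 'opening': 0.08534545690162755}
scene [0.86208523 0.5939856  1.08071527] [-0.74342411 -2.73339803  0.90956028] [[479.84306713   0.         319.23945352]
 [  0.         479.84306713 240.69573396]
 [  0.           0.           1.        ]] 1
rack [([416.0, 276.0, 86.0, 40.0], 0.95), ([463.0, 381.0, 98.0, 52.0], 0.92), ([260.0, 246.0, 92.0, 35.0], 0.85), ([196.0, 117.0, 78.0, 36.0], 0.85)] [([467.2, 298.3], 0.94), ([249.7, 139.4], 0.84), ([520.9, 405.2], 0.67)]
bore [([196.0, 112.0, 76
[... 1807 characters left out ...]
 45.0, 80.0], 0.94), ([484.0, 218.0, 47.0, 84.0], 0.9), ([104.0, 268.0, 43.0, 85.0], 0.74), ([295.0, 201.0, 37.0, 89.0], 0.73)] [([321.5, 204.4], 0.98), ([524.8, 223.4], 0.86), ([229.4, 302.0], 0.85), ([127.0, 271.5], 0.65)]
pin [([296.0, 234.0, 25.0, 45.0], 0.69), ([309.0, 217.0, 15.0, 18.0], 0.47)] [([313.9, 228.2], 0.63)]
top_tray [([296.0, 234.0, 24.0, 45.0], 0.65)] [([308.0, 255.3], 0.76)]
middle_tray [] []
bottom_tray [] []
bed [([393.0, 241.0, 35.0, 72.0], 0.76)] [([407.4, 281.5], 0.91)]
track [([387.0, 209.0, 46.0, 124.0], 0.7)] [([407.6, 269.7], 0.96)]
mat [([167.0, 216.0, 46.0, 62.0], 0.55)] [([191.8, 245.4], 0.79)]
tongs [([285.0, 141.0, 16.0, 70.0], 0.8)] [([289.5, 178.2], 0.77)]
```

View pics/scene0.png

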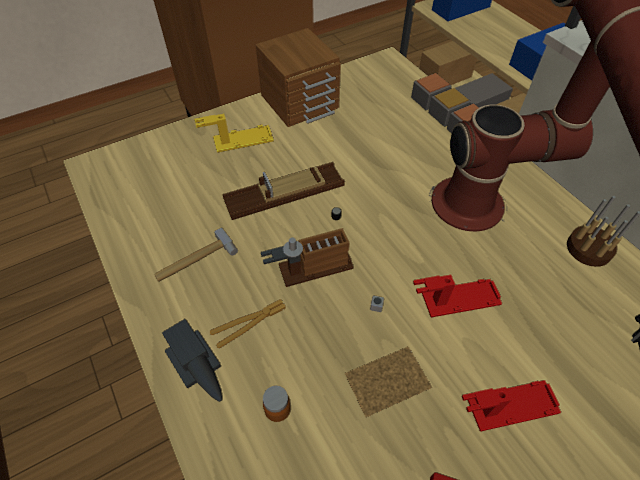

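View pics/top0.png

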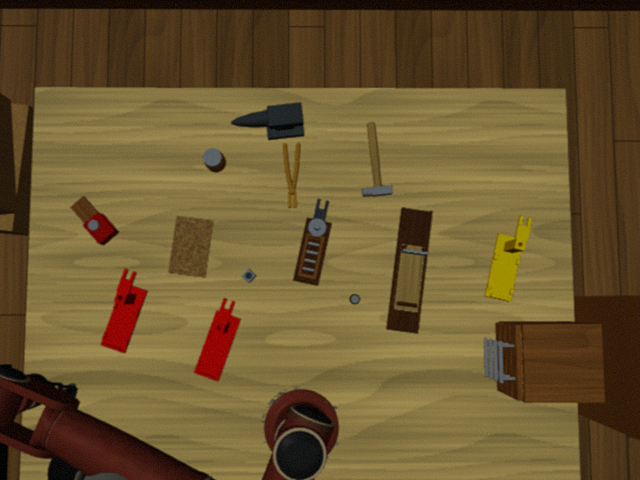

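Run:
```python
import cv2
a=cv2.imread('pics/scene0.png');b=cv2.imread('pics/top0.png')
cv2.imwrite('pics/c1.png',cv2.resize(a[150:290,200:360],None,fx=5,fy=4.2*5/4.2,interpolation=cv2.INTER_CUBIC)[:600])
cv2.imwrite('pics/c2.png',cv2.resize(b[190:330,280:440],None,fx=5,fy=5,interpolation=cv2.INTER_CUBIC)[:600])
```

```text
(no output)
```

View pics/c1.png

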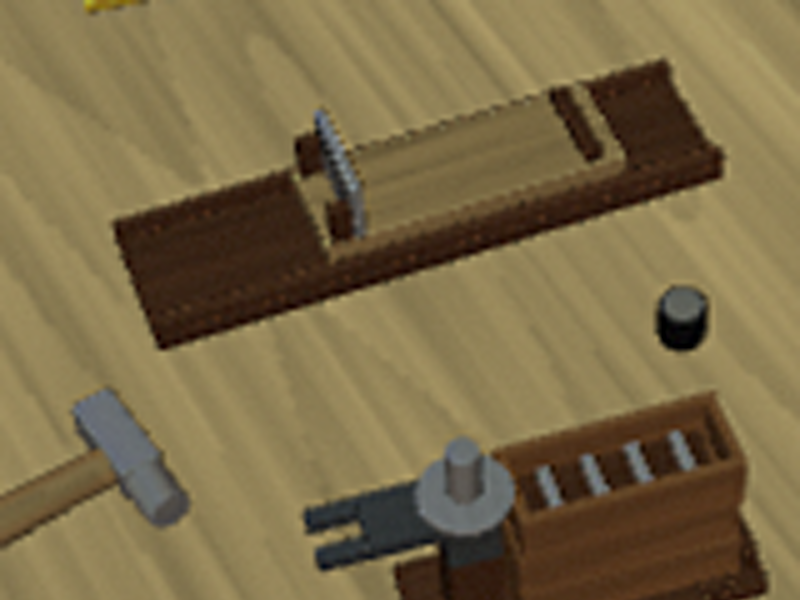

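View pics/c2.png

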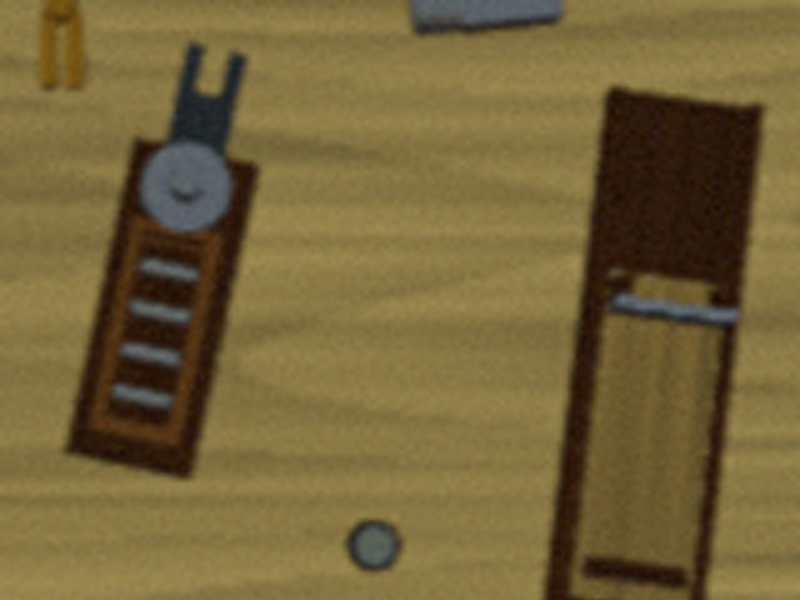

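The pictures show three rack look-alikes besides the real rack. These are red at top-view (125,310) and (218,340) (scene (458,297), (510,405)) and yellow at top (508,258). The only wooden rack with trays and a pin is at top (313,245), scene (315,255), and the crops confirm it. Its pin is at top (317,227), with the notch at the far end. The holder and track are at top (408,270), and the mat is at (192,246).

Run:
```python
from h import *
S=shot('scene');T=shot('top')
np.savez('c.npz',S=cloud(S),T=cloud(T),Si=S['img'],Ti=T['img'])
# heights around
for n,p,box in(('T',T,(285,195,340,290)),('S',S,(255,225,360,290))):
    C=cloud(p);x0,y0,x1,y1=box;P=C[y0:y1,x0:x1].reshape(-1,3);P=P[~np.isnan(P[:,0])]
    h,e=np.histogram(P[:,2],bins=np.arange(-.01,.17,.004));print(n,[(round(a,3),int(b)) for a,b in zip(e,h) if b])
    for lo,hi in((.098,.112),(.112,.125),(.13,.16)):
        q=P[(P[:,2]>lo)&(P[:,2]<hi)]
        if len(q)>5:
            r=cv2.minAreaRect((q[:,:2]*1000).astype(np.float32));print(lo,hi,len(q),q.mean(0).round(4),np.median(q[:,2]).round(4),np.round(r[0],1),np.round(r[1],1),r[2])
def q(p,t,z):
    for d in ctrl.spot_point(p,t)[:4]: print(t,np.round(d['uv'],1),round(d['confidence'],2),at_z(p,*d['uv'],z).round(4))
for p in(S,T):
    for t,z in(('bore',.1075),('notch',.1075),('pin',.1075),('top_tray',.074),('rack',0),('bed',.032),('track',0),('mat',0)):q(p,t,z)
```

```text
T [(np.float64(-0.01), 256), (np.float64(-0.006), 825), (np.float64(-0.002), 1188), (np.float64(0.002), 782), (np.float64(0.006), 373), (np.float64(0.01), 253), (np.float64(0.014), 133), (np.float64(0.018), 60), (np.float64(0.022), 31), (np.float64(0.026), 11), (np.float64(0.03), 1), (np.float64(0.034), 4), (np.float64(0.038), 1), (np.float64(0.042), 1), (np.float64(0.046), 1), (np.float64(0.066), 2), (np.float64(0.07), 4), (np.float64(0.074), 29), (np.float64(0.078), 69), (np.float64(0.082), 128), (np.float64(0.086), 163), (np.float64(0.09), 97), (np.float64(0.094), 47), (np.float64(0.098), 60), (np.float64(0.102), 156), (np.float64(0.106), 246), (np.float64(0.11), 152), (np.float64(0.114), 44), (np.float64(0.118), 7), (np.float64(0.126), 2), (np.float64(0.134), 1), (np.float64(0.138), 7), (np.float64(0.142), 11), (np.float64(0.146), 12), (np.float64(0.15), 2)]
0.098 0.112 552 [ 0.5432 -0.04    0.1066] 0.1072 [533.9 -38. ] [ 49.9 221.8] 78.29788208007812
0.112 0.125 113 [ 0.5624 -0.0473  0.1142] 0.1137 [533.9 -40.1] [ 44.9 216.8] 78.35767364501953
0.13 0.16 33 [ 0.5632 -0.0451  0.14
[... 2249 characters left out ...]
.0385  0.1075]
bore [518.5 244.5] 0.62 [ 0.5148 -0.6026  0.1075]
notch [127.9 271. ] 0.8 [0.4427 0.4744 0.1075]
notch [228.8 303.8] 0.7 [0.3526 0.1972 0.1075]
notch [527.6 222.3] 0.65 [ 0.5768 -0.6299  0.1075]
notch [320.5 205.1] 0.59 [ 0.6251 -0.0541  0.1075]
pin [315.6 227.1] 0.73 [ 0.5636 -0.0404  0.1075]
top_tray [311.5 254.8] 0.94 [ 0.4892 -0.0291  0.074 ]
rack [121.5 321.1] 0.88 [0.3023 0.5218 0.    ]
rack [214.  356.8] 0.81 [0.1993 0.2528 0.    ]
rack [504.2 273. ] 0.59 [ 0.4404 -0.5957  0.    ]
rack [312.7 258.8] 0.56 [ 0.4828 -0.0328  0.    ]
bed [406.2 276.4] 0.55 [ 0.4296 -0.3018  0.032 ]
mat [189.1 245.2] 0.7 [0.5231 0.3298 0.    ]
mat [317.1 228.6] 0.59 [ 0.572  -0.0459  0.    ]
```

Run:
```python
from h import *
d=np.load('c.npz')
for n,box,b2 in(('T',(385,205,437,338),(165,210,216,282)),('S',(220,155,350,222),(340,340,435,420))):
    C=d[n];I=d[n+'i'].astype(int)
    x0,y0,x1,y1=box;P=C[y0:y1,x0:x1].reshape(-1,3);I1=I[y0:y1,x0:x1].reshape(-1,3)
    ok=~np.isnan(P[:,0]);P=P[ok];I1=I1[ok]
    dark=I1.sum(1)<190
    for nm,m in(('plate',P[:,2]>.05),('plate_hi',P[:,2]>.062),('track dark',dark&(P[:,2]<.045)),('light',(~dark)&(P[:,2]>.024)&(P[:,2]<.045))):
        q=P[m]
        if len(q)>4:
            r=cv2.minAreaRect((q[:,:2]*1000).astype(np.float32));print(n,nm,len(q),q.mean(0).round(4),np.round(r[0],1),np.round(r[1],1),round(r[2],1))
    x0,y0,x1,y1=b2;I2=d[n+'i'][y0:y1,x0:x1];P=C[y0:y1,x0:x1]
    hsv=cv2.cvtColor(I2,cv2.COLOR_RGB2HSV);print(hsv[hsv.shape[0]//2,hsv.shape[1]//2],hsv[2,2])
    m=(I2.astype(int).sum(-1)<310)&~np.isnan(P[...,0])
    m=cv2.morphologyEx(m.astype(np.uint8),cv2.MORPH_OPEN,np.ones((3,3)))>0
    q=P[m];r=cv2.minAreaRect((q[:,:2]*1000).astype(np.float32));print('mat',len(q),q.mean(0).round(4),np.round(r[0],1),np.round(r[1],1),r[2])
```

```text
T plate 115 [ 0.5003 -0.3217  0.0669] [ 436.8 -317.1] [ 68.3 160.5] 85.9
T plate_hi 72 [ 0.4987 -0.322   0.0728] [ 501.6 -321.7] [68.2 18. ] 86.9
T track dark 2462 [ 0.459  -0.3129  0.0162] [ 449.9 -313.9] [ 90.6 359.5] 82.2
T light 1237 [ 0.424  -0.311   0.0318] [ 446.1 -319.6] [ 78.9 338.7] 82.3
[ 19 157 101] [ 22 121 131]
mat 2423 [0.5218 0.3249 0.0025] [519.9 328.1] [180.8 150.1] 0.23779724538326263
S plate 132 [ 0.5032 -0.3188  0.0647] [ 505.4 -322.1] [73.  21.3] 83.0
S plate_hi 66 [ 0.4996 -0.317   0.0726] [ 498.1 -321.2] [72.9  8.4] 80.9
S track dark 2049 [ 0.4729 -0.302   0.0172] [ 460.7 -269.7] [214.8 364.7] 77.1
S light 1048 [ 0.4223 -0.3009  0.0328] [ 463.6 -258.7] [205.2 330. ] 82.0
[ 19 125 122] [ 22 102 140]
mat 3438 [0.5222 0.3255 0.0043] [518.5 323.5] [113.2 173. ] 82.67461395263672
```

```bash
cat > ov.py <<'E'
from h import *
def box(x0,x1,y0,y1,z): return [(x0,y0,z),(x1,y0,z),(x1,y1,z),(x0,y1,z)]
def overlay(p,items,box_,k,fn):
    im=cv2.cvtColor(p['img'],cv2.COLOR_RGB2BGR);x0,y0,x1,y1=box_
    im=cv2.resize(im[y0:y1,x0:x1],None,fx=k,fy=k,interpolation=cv2.INTER_CUBIC)
    for (ox,oy,yaw),poly,col in items:
        c,s=np.cos(yaw),np.sin(yaw)
        pts=[]
        for a,b,z in poly:
            u=proj(p,(ox+(c*a-s*b)/1000,oy+(s*a+c*b)/1000,z/1000));pts.append(((u+.5-np.array([x0,y0]))*k))
        cv2.polylines(im,[np.round(pts).astype(int)],True,col,1)
    cv2.imwrite('pics/'+fn,im)
def circ(x,r,z): return [(x+r*np.cos(t),r*np.sin(t),z) for t in np.linspace(0,6.28,24)]
E
python3 - <<'E'
from ov import *
S=shot('scene');T=shot('top')
rk=(.4845,-.0276,np.radians(-11.9))
tr=(.450,-.314,np.radians(-7.8))
c,s=np.cos(tr[2]),np.sin(tr[2])
# plate front face ~70 from bed; track x of plate ~ 50
pl=np.array([.500,-.3215]);print('plate in track',(pl-np.array(tr[:2]))@np.array([c,s]),(pl-np.array(tr[:2]))@np.array([-s,c]))
bx=-.022
bed=(tr[0]+c*bx,tr[1]+s*bx,tr[2])
G,R_,Y=(0,255,0),(0,0,255),(255,255,0)
it=[(rk,box(-60,60,-25,25,106),G),(rk,box(60,160,-17,17,107.5),R_),(rk,circ(80,25,111.5),Y),(rk,circ(80,9,145.5),Y),(rk,box(134,160,-7,7,107.5),Y),(rk,box(-75,115,-38,38,10),R_),
(tr,box(-180,180,-46,46,22),R_),(bed,box(-70,70,-34,34,32),G),(bed,box(70,70,-34,34,74),Y),(bed,box(-70,-70,-34,34,40),Y)]
overlay(T,it,(280,195,440,340),4.1,'o1.png');overlay(S,it,(210,150,365,290),5 if 0 else 4.2,'o2.png')
m=(.519,.3245,np.radians(-7.4))
it=[(m,box(-85,85,-55,55,3),G)]
overlay(T,it,(160,205,220,285),7,'o3.png');overlay(S,it,(335,335,440,420),6,'o4.png')
E
```

```text
plate in track 0.05055525881682946 -0.000644830181820616
```

View pics/o1.png

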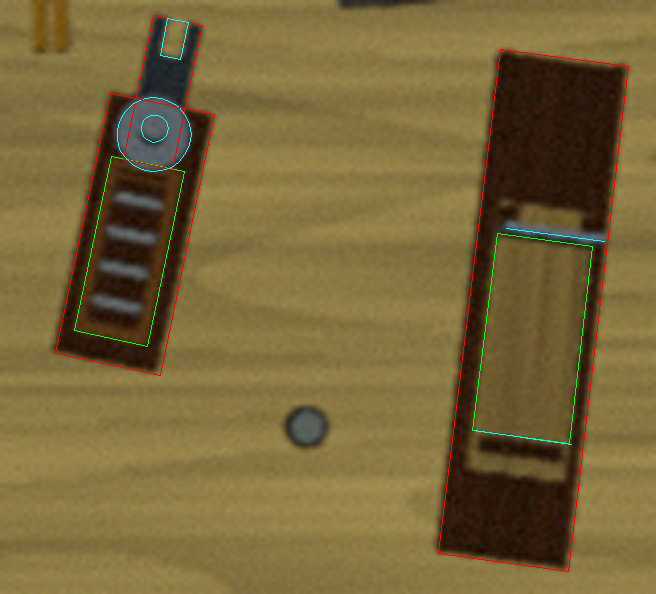

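View pics/o2.png

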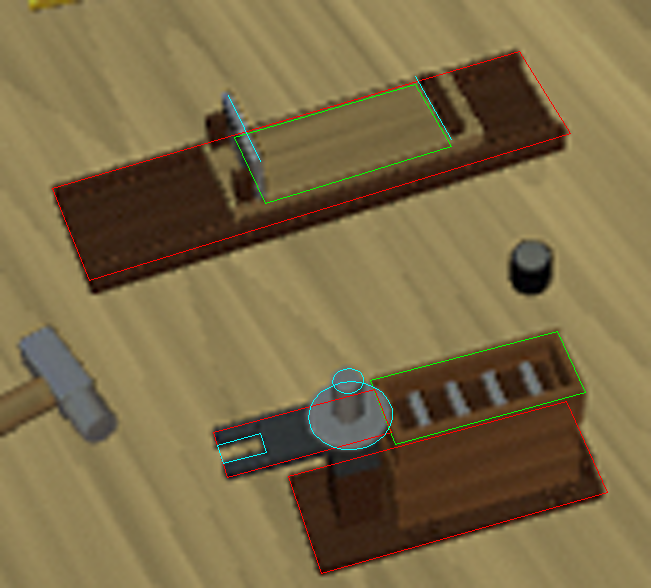

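View pics/o4.png

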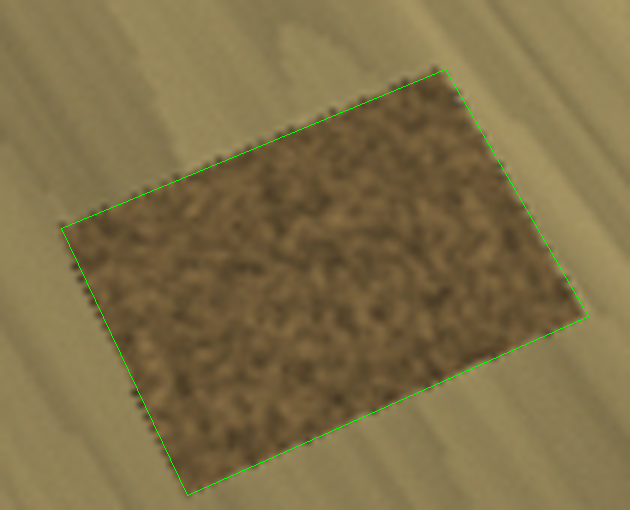

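```bash
cat > plan.py <<'E'
from h import *
import sys
# rack pose etc
RK=(.4845,-.0276,-11.9);BED=(.4282,-.3110,-7.8);MAT=(.519,.3245,-7.4)
def rk(x,y=0,f=RK):
    a=np.radians(f[2]);return f[0]+np.cos(a)*x-np.sin(a)*y,f[1]+np.sin(a)*x+np.cos(a)*y
def plan(x,y,z,yaw):  # yaw (deg): frame x direction; tool y to be along frame y (mod 180)
    o=ctrl.get_obs();M=R.from_rotvec(o['tool_rot']).as_matrix()
    d=M.T@(np.array([x,y,z])-o['tool_pos'])
    cur=np.degrees(np.arctan2(M[1,1],M[0,1]));e=(yaw+90-cur+90)%180-90
    # tool z is down: turning world +e is tool -e
    t=np.radians(e)*np.sign(M[2,2])
    print('t %.2f'%o['t'],'pos',o['tool_pos'].round(4),'tilt',M[:,2].round(3),'xax',M[:,0].round(3),'open %.4f'%o['opening'],'F',o['contact_force'].round(1))
    print('delta tool',d.round(4),'turn %.3f rad (%.1f deg)'%(t,e),'norm %.3f'%np.linalg.norm(d))
E
python3 - <<'E'
from plan import *
print(rk(80),rk(147)); x,y=rk(80); plan(x,y,.2,-11.9); print(ctrl.get_obs()['q'])
E
```

```text
(np.float64(78.76521880814227), np.float64(-16.523934831730372)) (np.float64(144.32532080996143), np.float64(-30.339615253304558))
t 3.30 pos [0.1605 0.604  0.2313] tilt [ 0.  0. -1.] xax [-0.966  0.257 -0.   ] open 0.0853 F [-0.1  0.4 -0.5]
delta tool [-8.0367e+01  3.6350e+00  3.2000e-02] turn -0.052 rad (3.0 deg) norm 80.449
[ 1.19200453e+00  5.26956012e-02  1.61288027e+00 -6.81060604e-06
  1.47600499e+00 -1.19045489e-01]
```

```bash
sed -i 's|a=np.radians(f\[2\]);return|a=np.radians(f[2]);x/=1000;y/=1000;return|' plan.py
python3 - <<'E'
from plan import *
print(rk(80),rk(147)); x,y=rk(80); plan(x,y,.2,-11.9)
E
```

```text
(np.float64(0.5627807188081423), np.float64(-0.04409633483173037)) (np.float64(0.6283408208099615), np.float64(-0.057912015253304555))
t 3.30 pos [0.1605 0.604  0.2313] tilt [ 0.  0. -1.] xax [-0.966  0.257 -0.   ] open 0.0853 F [-0.1  0.4 -0.5]
delta tool [-0.5552 -0.5231  0.0313] turn -0.052 rad (3.0 deg) norm 0.763
```

{"name": "apply_moves", "arguments": {"deltas": [[-0.03, -0.03, 0, -0.013, 1], [-0.043, -0.041, 0, -0.013, 1], [-0.043, -0.041, 0, -0.013, 1], [-0.043, -0.041, 0, -0.013, 1], [-0.043, -0.041, 0, 0, 1], [-0.043, -0.041, 0, 0, 1], [-0.043, -0.041, 0, 0, 1], [-0.043, -0.041, 0, 0, 1]]}}

```text
t: 4.3
tool_pos: [0.42, 0.2147, 0.2328]
tool_rot: [0.309, 3.121, 0.006]
contact_force: [0.7, 0.4, 0.8]
opening: 0.0853
```

```bash
cat > p.py <<'E'
from plan import *
import sys
a=sys.argv
f={'rk':RK,'bed':BED,'mat':MAT}[a[1]]
x,y=rk(float(a[2]),float(a[4]) if len(a)>4 else 0,f);plan(x,y,float(a[3]),f[2])
E
python3 p.py rk 80 .2
```

```text
t 4.30 pos [0.42   0.2147 0.2328] tilt [ 0.006  0.003 -1.   ] xax [-0.981  0.196 -0.005] open 0.0853 F [0.7 0.4 0.8]
delta tool [-0.1905 -0.226   0.0327] turn 0.011 rad (-0.6 deg) norm 0.297
```

{"name": "apply_moves", "arguments": {"deltas": [[-0.042, -0.05, 0.006, 0.01, 1], [-0.042, -0.05, 0.006, 0, 1], [-0.042, -0.05, 0.006, 0, 1], [-0.03, -0.04, 0.006, 0, 1], [-0.02, -0.02, 0.006, 0, 1], [-0.01, -0.01, 0, 0, 1], [0, 0, 0, 0, 1], [0, 0, 0, 0, 1]]}}

```text
t: 5.3
tool_pos: [0.555, -0.0363, 0.2057]
tool_rot: [0.333, 3.113, 0.01]
contact_force: [-0.3, 0.0, -0.1]
opening: 0.0855
```

```bash
python3 p.py rk 80 .16
```

```text
t 5.30 pos [ 0.555  -0.0363  0.2057] tilt [ 0.011  0.005 -1.   ] xax [-0.977  0.212 -0.01 ] open 0.0855 F [-0.3  0.  -0.1]
delta tool [-0.0088 -0.0064  0.0457] turn -0.005 rad (0.3 deg) norm 0.047
```

{"name": "apply_moves", "arguments": {"deltas": [[-0.0045, -0.0035, 0.005, -0.005, 1], [-0.0045, -0.0035, 0.01, 0, 1], [0, 0, 0.012, 0, 1], [0, 0, 0.012, 0, 0.2], [0, 0, 0.006, 0, 0.2], [0, 0, 0, 0, 0.2], [0, 0, 0, 0, 0.2], [0, 0, 0, 0, 0.2]]}}

```text
t: 6.3
tool_pos: [0.5624, -0.0427, 0.1573]
tool_rot: [0.319, 3.116, 0.01]
contact_force: [0.3, -0.4, 0.3]
opening: 0.0514
```

```bash
python3 p.py rk 80 .116
python3 - <<'E'
from h import *
for n,b in(('scene',(255,200,355,275)),('top',(285,195,345,270))):
    p=ctrl.get_image(n);im=cv2.cvtColor(p['img'],cv2.COLOR_RGB2BGR);x0,y0,x1,y1=b
    cv2.imwrite('pics/g1%s.png'%n,cv2.resize(im[y0:y1,x0:x1],None,fx=7,fy=7,interpolation=cv2.INTER_CUBIC))
E
```

```text
t 6.30 pos [ 0.5624 -0.0427  0.1573] tilt [ 0.01   0.006 -1.   ] xax [-0.979  0.203 -0.009] open 0.0514 F [ 0.3 -0.4  0.3]
delta tool [-0.0003 -0.0016  0.0413] turn 0.003 rad (-0.2 deg) norm 0.041
```

View pics/g1scene.png

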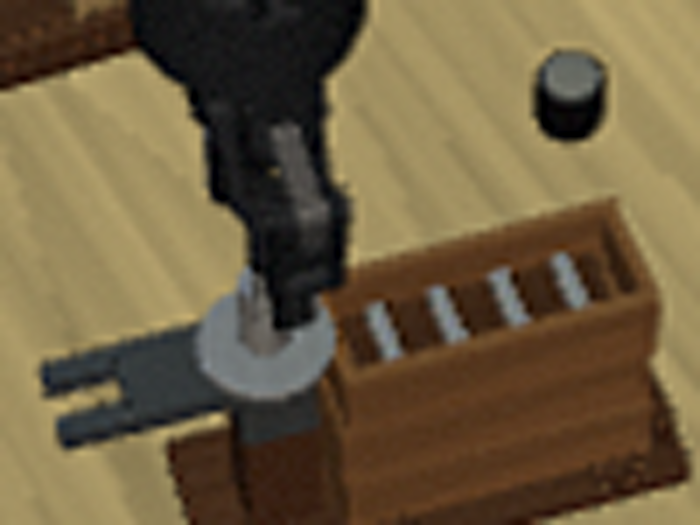

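{"name": "apply_moves", "arguments": {"deltas": [[0, -0.0015, 0.008, 0.003, 0.2], [0, 0, 0.01, 0, 0.2], [0, 0, 0.01, 0, 0.2], [0, 0, 0.006, 0, 0.2], [0, 0, 0.003, 0, 0.2], [0, 0, 0, 0, 0.2], [0, 0, 0, 0, 0.2], [0, 0, 0, 0, 0.2]]}}

```text
t: 7.4
tool_pos: [0.5626, -0.0441, 0.1178]
tool_rot: [0.324, 3.115, 0.01]
contact_force: [0.6, 0.2, -0.3]
opening: 0.0514
```

```bash
python3 p.py rk 80 .116
```

```text
t 7.40 pos [ 0.5626 -0.0441  0.1178] tilt [ 0.01   0.006 -1.   ] xax [-0.979  0.206 -0.009] open 0.0514 F [ 0.6  0.2 -0.3]
delta tool [-0.0002  0.      0.0018] turn 0.000 rad (-0.0 deg) norm 0.002
```

{"name": "apply_moves", "arguments": {"deltas": [[0, 0, 0.0018, 0, 0.2], [0, 0, 0, 0, -1], [0, 0, 0, 0, -1], [0, 0, 0, 0, -1], [0, 0, 0, 0, -1], [0, 0, 0, 0, -1], [0, 0, 0, 0, -1], [0, 0, 0, 0, -1]], "grip_force": 60}}

```text
t: 8.4
tool_pos: [0.5631, -0.0442, 0.1167]
tool_rot: [0.324, 3.114, 0.01]
contact_force: [0.6, -1.0, 0.3]
opening: 0.0161
```

```bash
python3 p.py rk 80 .168
```

```text
t 8.40 pos [ 0.5631 -0.0442  0.1167] tilt [ 0.012  0.005 -1.   ] xax [-0.978  0.206 -0.011] open 0.0161 F [ 0.6 -1.   0.3]
delta tool [-0.0002  0.0004 -0.0513] turn 0.000 rad (-0.0 deg) norm 0.051
```

{"name": "apply_moves", "arguments": {"deltas": [[0, 0, -0.006, 0, -1], [0, 0, -0.01, 0, -1], [0, 0, -0.012, 0, -1], [0, 0, -0.012, 0, -1], [0, 0, -0.009, 0, -1], [0, 0, -0.003, 0, -1], [0, 0, 0, 0, -1], [0, 0, 0, 0, -1]]}}

```text
t: 9.4
tool_pos: [0.5622, -0.0444, 0.1726]
tool_rot: [0.324, 3.113, 0.01]
contact_force: [0.3, -0.4, -1.5]
opening: 0.0161
```

```bash
python3 p.py rk 147 .168
python3 - <<'E'
from h import *
for n,b in(('scene',(235,195,345,275)),):
    p=ctrl.get_image(n);im=cv2.cvtColor(p['img'],cv2.COLOR_RGB2BGR);x0,y0,x1,y1=b
    cv2.imwrite('pics/g2%s.png'%n,cv2.resize(im[y0:y1,x0:x1],None,fx=7,fy=7,interpolation=cv2.INTER_CUBIC))
E
```

```text
t 9.40 pos [ 0.5622 -0.0444  0.1726] tilt [ 0.012  0.005 -1.   ] xax [-0.979  0.206 -0.011] open 0.0161 F [ 0.3 -0.4 -1.5]
delta tool [-0.0674  0.0004  0.0053] turn 0.000 rad (-0.0 deg) norm 0.068
```

View pics/g2scene.png

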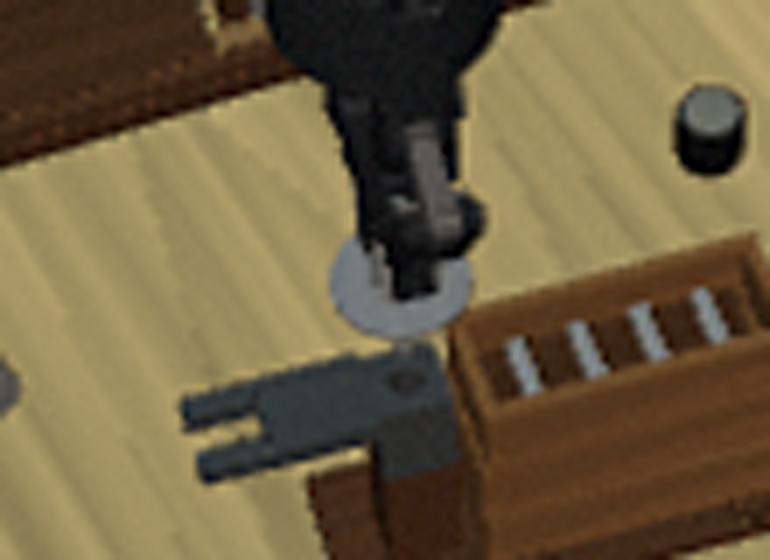

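The pin is out: the disc hangs over the now visible bore at crop (408,380), and the notch is at about (225,435). Next I move over the notch.

{"name": "apply_moves", "arguments": {"deltas": [[-0.006, 0, 0, 0, -1], [-0.012, 0, 0, 0, -1], [-0.014, 0, 0, 0, -1], [-0.014, 0, 0, 0, -1], [-0.012, 0, 0, 0, -1], [-0.006, 0, 0, 0, -1], [0, 0, 0, 0, -1], [0, 0, 0, 0, -1]]}}

```text
t: 10.45
tool_pos: [0.6296, -0.0587, 0.1715]
tool_rot: [0.325, 3.116, 0.01]
contact_force: [0.1, -0.2, -0.7]
opening: 0.0162
```

```bash
python3 p.py rk 147 .117
python3 - <<'E'
from ov import *
from plan import RK
r=(RK[0],RK[1],np.radians(RK[2]))
S=shot('scene')
overlay(S,[(r,circ(80,6,107.5),(255,255,0)),(r,box(134,160,-7,7,107.5),(0,255,255)),(r,box(66,160,-17,17,107.5),(0,0,255))],(235,205,335,285),7.5,'g3.png')
P=cloud(S);
print(at_z(S,408/7+235-.5,380/7+195-.5,.1075))
E
```

```text
t 10.45 pos [ 0.6296 -0.0587  0.1715] tilt [ 0.01   0.006 -1.   ] xax [-0.978  0.206 -0.008] open 0.0162 F [ 0.1 -0.2 -0.7]
delta tool [0.0018 0.0001 0.0545] turn 0.000 rad (-0.0 deg) norm 0.055
[ 0.56245053 -0.04560402  0.1075    ]
```

View pics/g3.png

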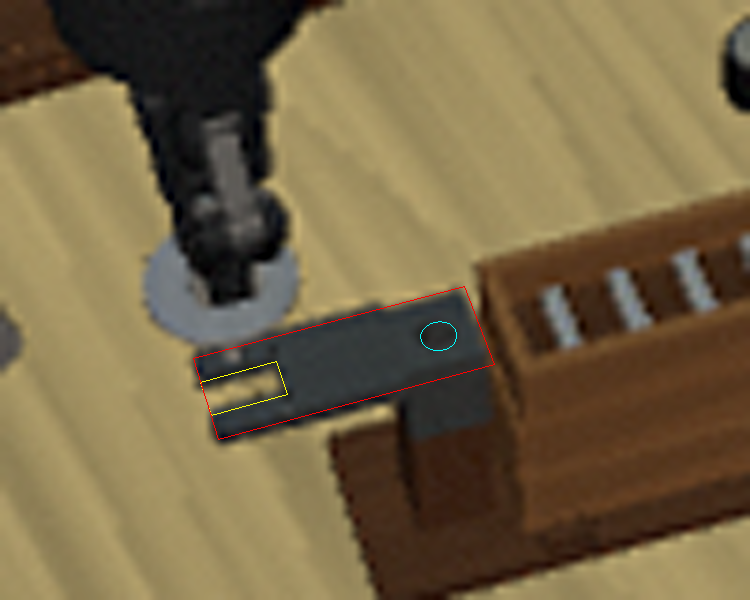

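{"name": "apply_moves", "arguments": {"deltas": [[0.0018, 0, 0.005, 0, -1], [0, 0, 0.008, 0, -1], [0, 0, 0.008, 0, -1], [0, 0, 0.007, 0, -1], [0, 0, 0.006, 0, -1], [0, 0, 0.004, 0, -1], [0, 0, 0.002, 0, -1], [0, 0, 0, 0, -1]]}}

```text
t: 11.5
tool_pos: [0.6269, -0.0577, 0.1279]
tool_rot: [0.324, 3.117, 0.011]
contact_force: [0.4, 0.1, -1.6]
opening: 0.0161
```

```bash
python3 p.py rk 147 .117
python3 - <<'E'
from h import *
for n,b in(('scene',(235,205,335,285)),):
    p=ctrl.get_image(n);im=cv2.cvtColor(p['img'],cv2.COLOR_RGB2BGR);x0,y0,x1,y1=b
    cv2.imwrite('pics/g4%s.png'%n,cv2.resize(im[y0:y1,x0:x1],None,fx=7,fy=7,interpolation=cv2.INTER_CUBIC))
E
```

```text
t 11.50 pos [ 0.6269 -0.0577  0.1279] tilt [ 0.008  0.006 -1.   ] xax [-0.979  0.206 -0.007] open 0.0161 F [ 0.4  0.1 -1.6]
delta tool [-0.0014  0.      0.011 ] turn 0.000 rad (-0.0 deg) norm 0.011
```

View pics/g4scene.png

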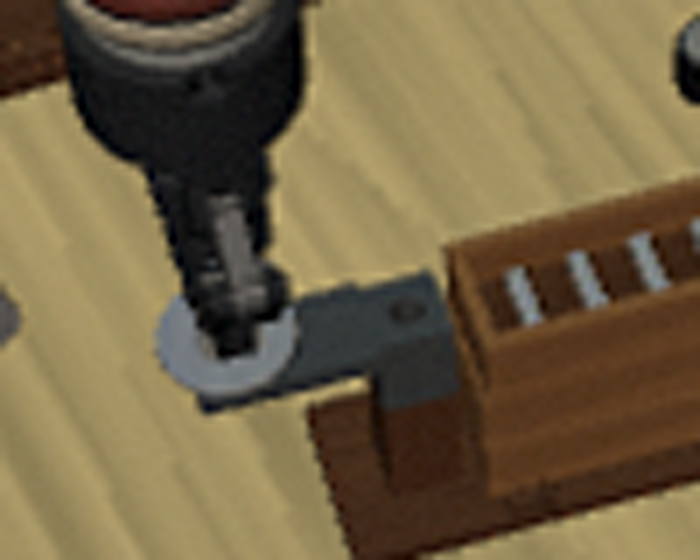

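The shank is in the slot with no side force. I'll lower the last 11 mm.

{"name": "apply_moves", "arguments": {"deltas": [[-0.0012, 0, 0.003, 0, -1], [0, 0, 0.003, 0, -1], [0, 0, 0.002, 0, -1], [0, 0, 0.0015, 0, -1], [0, 0, 0.001, 0, -1], [0, 0, 0, 0, -1], [0, 0, 0, 0, -1], [0, 0, 0, 0, -1]]}}

```text
t: 12.55
tool_pos: [0.6288, -0.0581, 0.1177]
tool_rot: [0.324, 3.115, 0.01]
contact_force: [-0.3, 0.4, -0.9]
opening: 0.0161
```

```bash
python3 p.py rk 147 .1165
```

```text
t 12.55 pos [ 0.6288 -0.0581  0.1177] tilt [ 0.01   0.006 -1.   ] xax [-0.979  0.206 -0.009] open 0.0161 F [-0.3  0.4 -0.9]
delta tool [0.0005 0.     0.0012] turn 0.000 rad (-0.0 deg) norm 0.001
```

{"name": "apply_moves", "arguments": {"deltas": [[0, 0, 0.0008, 0, -1], [0, 0, 0.0003, 0, -1], [0, 0, 0, 0, -0.2], [0, 0, 0, 0, 0.2], [0, 0, 0, 0, 0.2], [0, 0, -0.008, 0, 0.2], [0, 0, -0.014, 0, 0.2], [0, 0, -0.016, 0, 0.2]]}}

```text
t: 13.55
tool_pos: [0.6285, -0.0583, 0.1569]
tool_rot: [0.324, 3.115, 0.01]
contact_force: [-0.1, 0.0, 0.3]
opening: 0.0511
```

```bash
python3 p.py rk 0 .15
python3 - <<'E'
from h import *
for n,b in(('scene',(235,205,335,285)),):
    p=ctrl.get_image(n);im=cv2.cvtColor(p['img'],cv2.COLOR_RGB2BGR);x0,y0,x1,y1=b
    cv2.imwrite('pics/g5%s.png'%n,cv2.resize(im[y0:y1,x0:x1],None,fx=7,fy=7,interpolation=cv2.INTER_CUBIC))
E
```

```text
t 13.55 pos [ 0.6285 -0.0583  0.1569] tilt [ 0.01   0.006 -1.   ] xax [-0.979  0.206 -0.009] open 0.0511 F [-0.1  0.   0.3]
delta tool [0.1472 0.0003 0.0057] turn 0.000 rad (-0.0 deg) norm 0.147
```

View pics/g5scene.png

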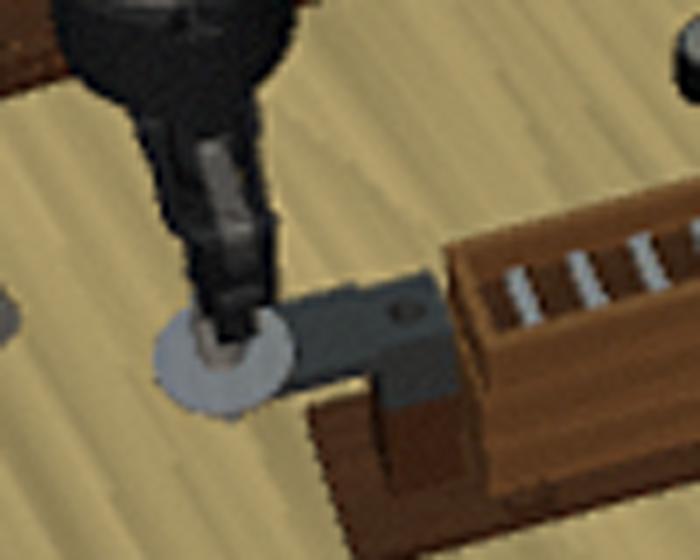

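The pin is seated in the notch with its disc flat on the bar. Next is the top tray.

{"name": "apply_moves", "arguments": {"deltas": [[0.01, 0, -0.008, 0, 0.2], [0.025, 0, 0, 0, 0.2], [0.03, 0, 0, 0, 1], [0.03, 0, 0, 0, 1], [0.025, 0, 0, 0, 1], [0.012, 0, 0, 0, 1], [0.004, 0, 0, 0, 1], [0, 0, 0, 0, 1]]}}

```text
t: 14.6
tool_pos: [0.4921, -0.0296, 0.1709]
tool_rot: [0.323, 3.105, 0.008]
contact_force: [-0.3, -0.1, -0.1]
opening: 0.0858
```

```bash
python3 p.py rk 0 .079
```

```text
t 14.60 pos [ 0.4921 -0.0296  0.1709] tilt [ 0.02   0.003 -1.   ] xax [-0.978  0.206 -0.019] open 0.0858 F [-0.3 -0.1 -0.1]
delta tool [ 0.0096 -0.0003  0.0917] turn 0.000 rad (-0.0 deg) norm 0.092
```

{"name": "apply_moves", "arguments": {"deltas": [[0.006, 0, 0.01, 0, 1], [0.003, 0, 0.015, 0, 1], [0, 0, 0.016, 0, 1], [0, 0, 0.016, 0, 1], [0, 0, 0.014, 0, 1], [0, 0, 0.009, 0, 1], [0, 0, 0.004, 0, 1], [0, 0, 0, 0, 1]]}}

```text
t: 15.6
tool_pos: [0.4844, -0.0275, 0.0788]
tool_rot: [0.324, 3.108, 0.009]
contact_force: [0.5, -0.1, 0.3]
opening: 0.0853
```

```bash
python3 p.py rk 0 .080
```

```text
t 15.60 pos [ 0.4844 -0.0275  0.0788] tilt [ 0.017  0.004 -1.   ] xax [-0.978  0.206 -0.016] open 0.0853 F [ 0.5 -0.1  0.3]
delta tool [-0.0001 -0.0001 -0.0012] turn 0.000 rad (-0.0 deg) norm 0.001
```

{"name": "apply_moves", "arguments": {"deltas": [[0, 0, 0, 0, 0.2], [0, 0, 0, 0, -0.2], [0, 0, 0, 0, -0.5], [0, 0, 0, 0, -0.5], [0, 0, 0, 0, -0.5], [0, 0, -0.003, 0, -0.5], [0, 0, -0.005, 0, -0.5], [0, 0, -0.008, 0, -0.5]], "grip_force": 50}}

```text
t: 16.6
tool_pos: [0.4838, -0.0274, 0.0956]
tool_rot: [0.324, 3.109, 0.009]
contact_force: [-0.5, 0.2, -2.2]
opening: 0.0489
```

```bash
python3 p.py rk 0 .080
python3 - <<'E'
from h import *
for n,b in(('scene',(245,185,365,285)),):
    p=ctrl.get_image(n);im=cv2.cvtColor(p['img'],cv2.COLOR_RGB2BGR);x0,y0,x1,y1=b
    cv2.imwrite('pics/g6%s.png'%n,cv2.resize(im[y0:y1,x0:x1],None,fx=6,fy=6,interpolation=cv2.INTER_CUBIC))
E
```

```text
t 16.60 pos [ 0.4838 -0.0274  0.0956] tilt [ 0.016  0.004 -1.   ] xax [-0.978  0.206 -0.015] open 0.0489 F [-0.5  0.2 -2.2]
delta tool [-0.0005 -0.0002  0.0156] turn 0.000 rad (-0.0 deg) norm 0.016
```

View pics/g6scene.png

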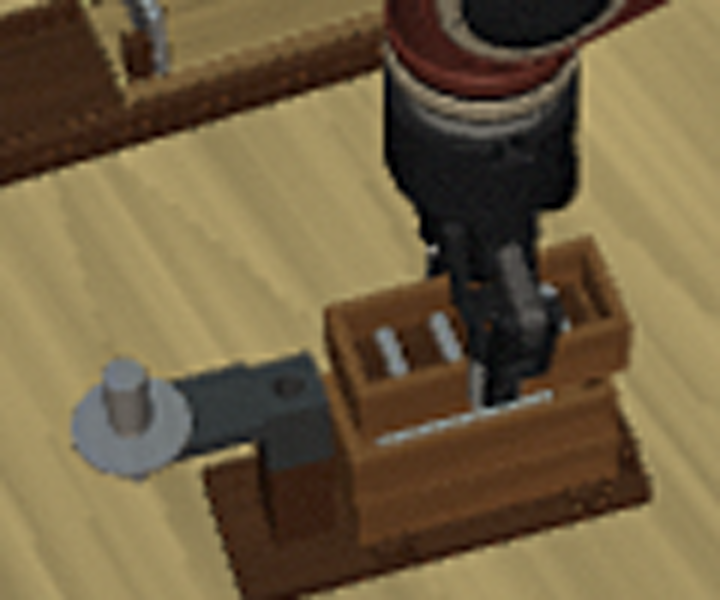

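The top tray is lifted clear and level, with the silver ingot showing below it at crop (460,420). The pin stands in the notch.

{"name": "apply_moves", "arguments": {"deltas": [[0, 0, -0.01, 0, -0.5], [0, 0, -0.012, 0, -0.5], [0, 0.01, -0.012, 0, -0.5], [0, 0.022, -0.008, 0, -0.5], [0, 0.035, 0, 0, -0.5], [0, 0.04, 0, 0, -0.5], [0, 0.04, 0, 0, -0.5], [0, 0.04, 0, 0, -0.5]]}}

```text
t: 17.65
tool_pos: [0.5261, 0.1613, 0.1501]
tool_rot: [0.33, 3.097, 0.012]
contact_force: [0.1, -0.8, -2.0]
opening: 0.0491
```

```bash
python3 p.py mat 0 .06
```

```text
t 17.65 pos [0.5261 0.1613 0.1501] tilt [ 0.028  0.005 -1.   ] xax [-0.977  0.211 -0.026] open 0.0491 F [ 0.1 -0.8 -2. ]
delta tool [0.0436 0.1571 0.0906] turn -0.083 rad (4.8 deg) norm 0.187
```

{"name": "apply_moves", "arguments": {"deltas": [[0.008, 0.03, 0, -0.02, -0.5], [0.008, 0.03, 0, -0.02, -0.5], [0.008, 0.03, 0.005, -0.02, -0.5], [0.006, 0.022, 0.01, -0.02, -0.5], [0.004, 0.015, 0.01, 0, -0.5], [0.002, 0.007, 0.01, 0, -0.5], [0, 0, 0.01, 0, -0.5], [0, 0, 0.01, 0, -0.5]]}}

```text
t: 18.65
tool_pos: [0.5159, 0.311, 0.0991]
tool_rot: [0.195, 3.102, 0.015]
contact_force: [-0.3, -0.3, -2.4]
opening: 0.0495
```

```bash
python3 p.py mat 0 .02
```

```text
t 18.65 pos [0.5159 0.311  0.0991] tilt [ 0.034  0.008 -0.999] xax [-0.992  0.125 -0.032] open 0.0495 F [-0.3 -0.3 -2.4]
delta tool [0.0012 0.0129 0.0793] turn 0.004 rad (-0.2 deg) norm 0.080
```

{"name": "apply_moves", "arguments": {"deltas": [[0.0006, 0.005, 0.008, 0.004, -0.5], [0.0006, 0.005, 0.012, 0, -0.5], [0, 0.003, 0.014, 0, -0.5], [0, 0, 0.014, 0, -0.5], [0, 0, 0.012, 0, -0.5], [0, 0, 0.008, 0, -0.5], [0, 0, 0.004, 0, -0.5], [0, 0, 0, 0, -0.5]]}}

```text
t: 19.65
tool_pos: [0.5186, 0.3236, 0.0204]
tool_rot: [0.205, 3.104, 0.012]
contact_force: [0.6, -0.1, -2.2]
opening: 0.049
```

```bash
python3 p.py mat 0 .0085
```

```text
t 19.65 pos [0.5186 0.3236 0.0204] tilt [ 0.031  0.006 -1.   ] xax [-0.991  0.132 -0.03 ] open 0.0490 F [ 0.6 -0.1 -2.2]
delta tool [0.     0.0009 0.0119] turn -0.003 rad (0.1 deg) norm 0.012
```

{"name": "apply_moves", "arguments": {"deltas": [[0, 0.0009, 0.003, -0.003, -0.5], [0, 0, 0.003, 0, -0.5], [0, 0, 0.002, 0, -0.5], [0, 0, 0.0015, 0, -0.5], [0, 0, 0.001, 0, -0.5], [0, 0, 0.0005, 0, -0.5], [0, 0, 0, 0, -0.5], [0, 0, 0, 0, -0.5]]}}

```text
t: 20.65
tool_pos: [0.5202, 0.3251, 0.0104]
tool_rot: [0.2, 3.102, 0.015]
contact_force: [0.1, 1.0, -2.6]
opening: 0.0492
```

```bash
python3 p.py mat 0 .0078
```

```text
t 20.65 pos [0.5202 0.3251 0.0104] tilt [ 0.034  0.007 -0.999] xax [-0.991  0.128 -0.032] open 0.0492 F [ 0.1  1.  -2.6]
delta tool [ 0.0012 -0.0008  0.0026] turn 0.001 rad (-0.0 deg) norm 0.003
```

{"name": "apply_moves", "arguments": {"deltas": [[0, 0, 0.001, 0, -0.5], [0, 0, 0.0005, 0, -0.5], [0, 0, 0.0005, 0, -0.5], [0, 0, 0.0005, 0, -0.5], [0, 0, 0.0005, 0, -0.5], [0, 0, 0.0005, 0, -0.5], [0, 0, 0, 0, -0.5], [0, 0, 0, 0, -0.5]]}}

```text
t: 21.65
tool_pos: [0.5205, 0.3253, 0.0097]
tool_rot: [0.199, 3.103, 0.013]
contact_force: [-2.1, -2.5, 3.0]
opening: 0.0491
```

```bash
python3 p.py mat 0 .0078
```

```text
t 21.65 pos [0.5205 0.3253 0.0097] tilt [ 0.032  0.006 -0.999] xax [-0.991  0.128 -0.031] open 0.0491 F [-2.1 -2.5  3. ]
delta tool [ 0.0015 -0.001   0.0019] turn 0.001 rad (-0.1 deg) norm 0.003
```

{"name": "apply_moves", "arguments": {"deltas": [[0, 0, 0, 0, 0.1], [0, 0, 0, 0, 0.4], [0, 0, 0, 0, 1], [0, 0, -0.01, 0, 1], [0, 0, -0.02, 0, 1], [0, 0, -0.03, 0, 1], [0, -0.01, -0.03, 0, 1], [0, -0.03, -0.02, 0.02, 1]]}}

```text
t: 22.65
tool_pos: [0.5129, 0.2859, 0.126]
tool_rot: [0.228, 3.096, 0.019]
contact_force: [0.3, -1.0, -0.2]
opening: 0.0853
```

```bash
python3 p.py rk 0 .12
```

```text
t 22.65 pos [0.5129 0.2859 0.126 ] tilt [ 0.038  0.009 -0.999] xax [-0.989  0.146 -0.036] open 0.0853 F [ 0.3 -1.  -0.2]
delta tool [-0.0176 -0.3143  0.002 ] turn 0.061 rad (-3.5 deg) norm 0.315
```

{"name": "apply_moves", "arguments": {"deltas": [[-0.003, -0.04, 0, 0.02, 1], [-0.003, -0.045, 0, 0.02, 1], [-0.003, -0.045, 0, 0, 1], [-0.003, -0.045, 0, 0, 1], [-0.002, -0.04, 0, 0, 1], [0, -0.03, 0, 0, 1], [0, -0.018, 0, 0, 1], [0, -0.006, 0, 0, 1]]}}

```text
t: 23.65
tool_pos: [0.4846, 0.0108, 0.1404]
tool_rot: [0.289, 3.061, 0.028]
contact_force: [0.2, 0.5, 0.6]
opening: 0.0852
```

```bash
python3 p.py rk 0 .08
python3 - <<'E'
from h import *
for n,b in(('scene',(290,305,440,425)),):
    p=ctrl.get_image(n);im=cv2.cvtColor(p['img'],cv2.COLOR_RGB2BGR);x0,y0,x1,y1=b
    cv2.imwrite('pics/g7%s.png'%n,cv2.resize(im[y0:y1,x0:x1],None,fx=5,fy=5,interpolation=cv2.INTER_CUBIC))
    cv2.imwrite('pics/g7full.png',im)
E
```

```text
t 23.65 pos [0.4846 0.0108 0.1404] tilt [ 0.068  0.012 -0.998] xax [-0.98   0.187 -0.065] open 0.0852 F [0.2 0.5 0.6]
delta tool [-0.0032 -0.0392  0.0598] turn 0.020 rad (-1.2 deg) norm 0.072
```

View pics/g7full.png

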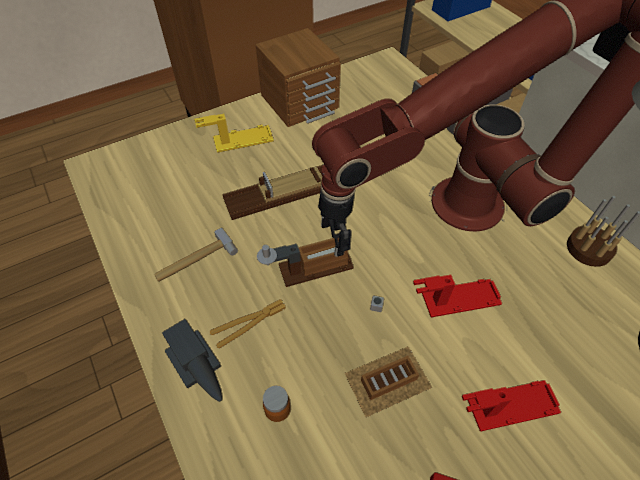

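The top tray lies flat and centred on the mat at (387,376), and the pin is in the notch at (267,256). The tool's tilt has drifted during the fast moves, so I'll test a reverse move to undo it.

{"name": "apply_moves", "arguments": {"deltas": [[-0.03, -0.01, 0, 0.01, 1], [-0.04, -0.01, 0, 0.01, 1], [-0.04, -0.01, 0, 0, 1], [0, 0, 0, 0, 1], [0, 0, 0, 0, 1], [0.012, 0, 0, 0, 1], [0.012, 0, 0, 0, 1], [0.012, 0, 0, 0, 1]]}}

```text
t: 24.7
tool_pos: [0.5512, -0.0285, 0.1472]
tool_rot: [0.31, 3.056, 0.031]
contact_force: [0.3, -0.8, 0.7]
opening: 0.0853
```

```bash
python3 p.py rk 0 .08
```

```text
t 24.70 pos [ 0.5512 -0.0285  0.1472] tilt [ 0.071  0.013 -0.997] xax [-0.977  0.201 -0.067] open 0.0853 F [ 0.3 -0.8  0.7]
delta tool [ 0.0699 -0.0143  0.0623] turn 0.006 rad (-0.4 deg) norm 0.095
```

{"name": "apply_moves", "arguments": {"deltas": [[0.01, -0.004, 0.002, 0.006, 1], [0.015, -0.005, 0.004, 0, 1], [0.015, -0.004, 0.006, 0, 1], [0.014, 0, 0.01, 0, 1], [0.009, 0, 0.012, 0, 1], [0.004, 0, 0.012, 0, 1], [0, 0, 0.006, 0, 1], [0, 0, 0, 0, 1]]}}

```text
t: 25.7
tool_pos: [0.4808, -0.0265, 0.0873]
tool_rot: [0.322, 3.054, 0.031]
contact_force: [-0.3, 0.7, -0.3]
opening: 0.0852
```

```bash
python3 p.py rk 0 .047
python3 - <<'E'
from h import *
p=ctrl.get_image('scene');im=cv2.cvtColor(p['img'],cv2.COLOR_RGB2BGR);x0,y0,x1,y1=255,185,365,285
cv2.imwrite('pics/g8.png',cv2.resize(im[y0:y1,x0:x1],None,fx=6,fy=6,interpolation=cv2.INTER_CUBIC))
E
```

```text
t 25.70 pos [ 0.4808 -0.0265  0.0873] tilt [ 0.072  0.012 -0.997] xax [-0.976  0.209 -0.068] open 0.0852 F [-0.3  0.7 -0.3]
delta tool [-0.0011 -0.0014  0.0404] turn -0.001 rad (0.1 deg) norm 0.040
```

View pics/g8.png

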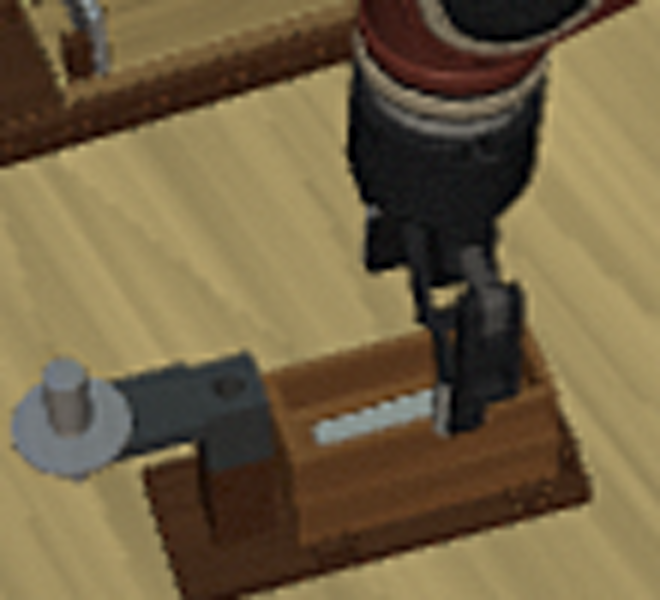

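{"name": "apply_moves", "arguments": {"deltas": [[-0.001, -0.0014, 0.008, 0, 1], [0, 0, 0.01, 0, 1], [0, 0, 0.01, 0, 1], [0, 0, 0.006, 0, 1], [0, 0, 0.003, 0, 1], [0, 0, 0.001, 0, 1], [0, 0, 0, 0, 1], [0, 0, 0, 0, 1]]}}

```text
t: 26.75
tool_pos: [0.4861, -0.0281, 0.048]
tool_rot: [0.321, 3.052, 0.03]
contact_force: [0.9, -0.5, 0.4]
opening: 0.0853
```

```bash
python3 p.py rk 0 .047
```

```text
t 26.75 pos [ 0.4861 -0.0281  0.048 ] tilt [ 0.074  0.012 -0.997] xax [-0.975  0.209 -0.07 ] open 0.0853 F [ 0.9 -0.5  0.4]
delta tool [0.0017 0.0001 0.0009] turn -0.001 rad (0.1 deg) norm 0.002
```

{"name": "apply_moves", "arguments": {"deltas": [[0.0015, 0, 0, 0, 0.2], [0, 0, 0, 0, -0.2], [0, 0, 0, 0, -0.5], [0, 0, 0, 0, -0.5], [0, 0, 0, 0, -0.5], [0, 0, -0.003, 0, -0.5], [0, 0, -0.005, 0, -0.5], [0, 0, -0.006, 0, -0.5]], "grip_force": 50}}

```text
t: 27.75
tool_pos: [0.4822, -0.0277, 0.0616]
tool_rot: [0.321, 3.054, 0.031]
contact_force: [-0.6, -1.0, -2.1]
opening: 0.049
```

```bash
python3 p.py bed 0 .12
python3 - <<'E'
from h import *
p=ctrl.get_image('scene');im=cv2.cvtColor(p['img'],cv2.COLOR_RGB2BGR);x0,y0,x1,y1=255,185,365,285
cv2.imwrite('pics/g9.png',cv2.resize(im[y0:y1,x0:x1],None,fx=6,fy=6,interpolation=cv2.INTER_CUBIC))
E
```

```text
t 27.75 pos [ 0.4822 -0.0277  0.0616] tilt [ 0.072  0.012 -0.997] xax [-0.976  0.209 -0.068] open 0.0490 F [-0.6 -1.  -2.1]
delta tool [-0.0103 -0.2867 -0.0657] turn -0.073 rad (4.2 deg) norm 0.294
```

View pics/g9.png

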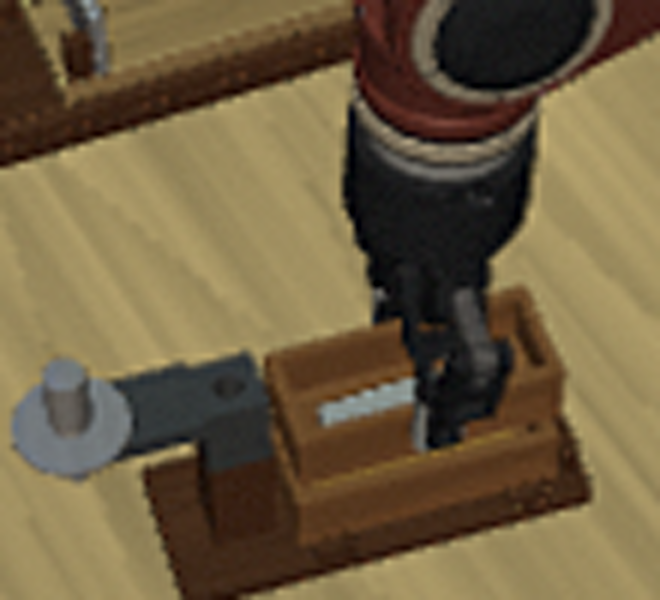

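{"name": "apply_moves", "arguments": {"deltas": [[-0.001, 0, -0.01, 0, -0.5], [-0.001, 0, -0.014, 0, -0.5], [-0.001, -0.006, -0.014, 0, -0.5], [-0.001, -0.012, -0.01, 0, -0.5], [0, -0.018, -0.005, 0, -0.5], [0, -0.022, 0, 0, -0.5], [0, -0.025, 0, 0, -0.5], [0, -0.025, 0, 0, -0.5]]}}

```text
t: 28.8
tool_pos: [0.4608, -0.1409, 0.121]
tool_rot: [0.317, 3.047, 0.026]
contact_force: [-1.2, -0.7, -1.6]
opening: 0.049
```

```bash
python3 p.py bed 0 .12
```

```text
t 28.80 pos [ 0.4608 -0.1409  0.121 ] tilt [ 0.079  0.009 -0.997] xax [-0.976  0.206 -0.076] open 0.0490 F [-1.2 -0.7 -1.6]
delta tool [-0.0032 -0.1732 -0.0031] turn -0.070 rad (4.0 deg) norm 0.173
```

{"name": "apply_moves", "arguments": {"deltas": [[0, -0.022, 0, -0.012, -0.5], [0, -0.025, 0, -0.014, -0.5], [0, -0.025, 0, -0.014, -0.5], [0, -0.025, 0, -0.014, -0.5], [0, -0.022, 0, -0.014, -0.5], [0, -0.018, 0, 0, -0.5], [0, -0.012, 0, 0, -0.5], [0, -0.006, 0, 0, -0.5]]}}

```text
t: 29.8
tool_pos: [0.4304, -0.3056, 0.1219]
tool_rot: [0.22, 3.052, 0.016]
contact_force: [0.2, 0.7, -1.7]
opening: 0.0485
```

```bash
python3 p.py bed 0 .06
```

```text
t 29.80 pos [ 0.4304 -0.3056  0.1219] tilt [ 0.082  0.005 -0.997] xax [-0.986  0.143 -0.08 ] open 0.0485 F [ 0.2  0.7 -1.7]
delta tool [ 0.0064 -0.0067  0.0615] turn -0.007 rad (0.4 deg) norm 0.062
```

{"name": "apply_moves", "arguments": {"deltas": [[0.002, -0.003, 0.007, -0.007, -0.5], [0.002, -0.003, 0.01, 0, -0.5], [0.002, 0, 0.012, 0, -0.5], [0, 0, 0.012, 0, -0.5], [0, 0, 0.009, 0, -0.5], [0, 0, 0.005, 0, -0.5], [0, 0, 0.002, 0, -0.5], [0, 0, 0, 0, -0.5]]}}

```text
t: 30.8
tool_pos: [0.4279, -0.3083, 0.059]
tool_rot: [0.205, 3.056, 0.02]
contact_force: [-0.6, -0.5, -3.7]
opening: 0.049
```

```bash
python3 p.py bed 0 .043
python3 - <<'E'
from h import *
for n,b in(('scene',(220,120,350,220)),('top',(375,205,445,325))):
    p=ctrl.get_image(n);im=cv2.cvtColor(p['img'],cv2.COLOR_RGB2BGR);x0,y0,x1,y1=b
    cv2.imwrite('pics/g10%s.png'%n,cv2.resize(im[y0:y1,x0:x1],None,fx=5,fy=5,interpolation=cv2.INTER_CUBIC))
E
```

```text
t 30.80 pos [ 0.4279 -0.3083  0.059 ] tilt [ 0.08   0.008 -0.997] xax [-0.988  0.134 -0.078] open 0.0490 F [-0.6 -0.5 -3.7]
delta tool [ 0.0006 -0.0029  0.0159] turn 0.003 rad (-0.2 deg) norm 0.016
```

View pics/g10scene.png

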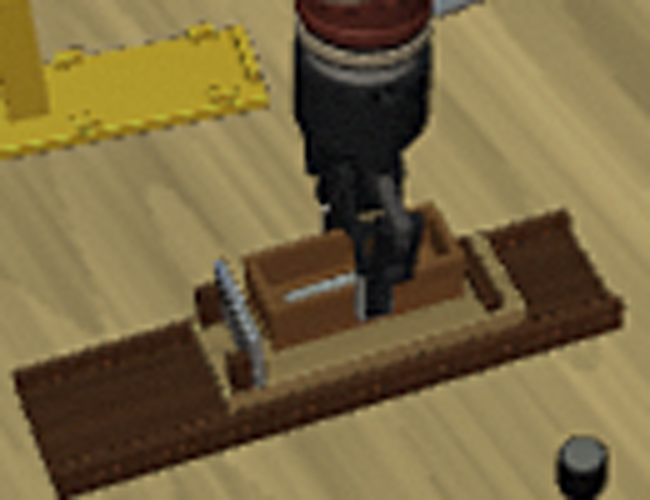

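View pics/g10top.png

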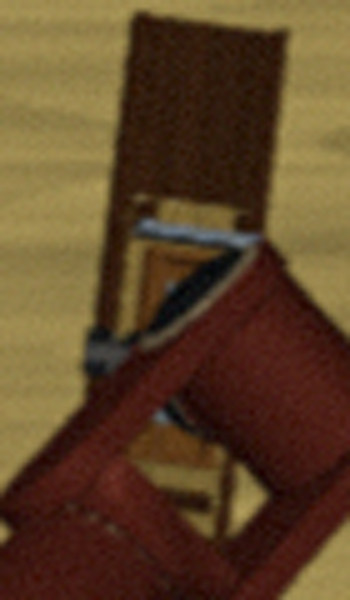

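The tray hangs over the bed, with a gap to both the plate (crop (245,320)) and the stop (crop (485,275)). I'll lower it gently.

{"name": "apply_moves", "arguments": {"deltas": [[0.0006, -0.0015, 0.003, 0.003, -0.5], [0, -0.0015, 0.004, 0, -0.5], [0, 0, 0.004, 0, -0.5], [0, 0, 0.002, 0, -0.5], [0, 0, 0.0015, 0, -0.5], [0, 0, 0.001, 0, -0.5], [0, 0, 0, 0, -0.5], [0, 0, 0, 0, -0.5]]}}

```text
t: 31.9
tool_pos: [0.4287, -0.312, 0.0435]
tool_rot: [0.21, 3.054, 0.018]
contact_force: [0.1, -0.0, -1.3]
opening: 0.0488
```

```bash
python3 p.py bed 0 .038
```

```text
t 31.90 pos [ 0.4287 -0.312   0.0435] tilt [ 0.081  0.006 -0.997] xax [-0.987  0.137 -0.08 ] open 0.0488 F [ 0.1 -0.  -1.3]
delta tool [0.0011 0.0008 0.0055] turn -0.001 rad (0.0 deg) norm 0.006
```

{"name": "apply_moves", "arguments": {"deltas": [[0.0008, 0.0008, 0.001, 0, -0.5], [0, 0, 0.001, 0, -0.5], [0, 0, 0.0008, 0, -0.5], [0, 0, 0.0006, 0, -0.5], [0, 0, 0.0006, 0, -0.5], [0, 0, 0.0006, 0, -0.5], [0, 0, 0, 0, -0.5], [0, 0, 0, 0, -0.5]]}}

```text
t: 32.9
tool_pos: [0.4285, -0.3111, 0.0393]
tool_rot: [0.21, 3.054, 0.018]
contact_force: [-0.3, 1.1, -1.2]
opening: 0.049
```

```bash
python3 p.py bed 0 .038
```

```text
t 32.90 pos [ 0.4285 -0.3111  0.0393] tilt [ 0.081  0.006 -0.997] xax [-0.987  0.137 -0.08 ] open 0.0490 F [-0.3  1.1 -1.2]
delta tool [0.0004 0.     0.0012] turn -0.001 rad (0.0 deg) norm 0.001
```

{"name": "apply_moves", "arguments": {"deltas": [[0, 0, 0.0005, 0, -0.5], [0, 0, 0.0005, 0, -0.5], [0, 0, 0.0004, 0, -0.5], [0, 0, 0.0003, 0, -0.5], [0, 0, 0, 0, -0.5], [0, 0, 0, 0, -0.5], [0, 0, 0, 0, -0.5], [0, 0, 0, 0, -0.5]]}}

```text
t: 33.9
tool_pos: [0.4286, -0.3112, 0.0389]
tool_rot: [0.21, 3.055, 0.019]
contact_force: [-3.7, 2.0, 4.6]
opening: 0.0489
```

```bash
python3 p.py bed 0 .038
```

```text
t 33.90 pos [ 0.4286 -0.3112  0.0389] tilt [ 0.08   0.007 -0.997] xax [-0.987  0.137 -0.079] open 0.0489 F [-3.7  2.   4.6]
delta tool [0.0005 0.0001 0.0009] turn -0.001 rad (0.0 deg) norm 0.001
```

{"name": "apply_moves", "arguments": {"deltas": [[0, 0, 0, 0, 0.1], [0, 0, 0, 0, 0.4], [0, 0, 0, 0, 1], [0, 0, -0.008, 0, 1], [0, 0, -0.015, 0, 1], [0, 0, -0.02, 0, 1], [0, 0.005, -0.02, 0, 1], [0, 0.015, -0.015, 0, 1]]}}

```text
t: 34.9
tool_pos: [0.4257, -0.2932, 0.122]
tool_rot: [0.212, 3.05, 0.013]
contact_force: [0.7, -0.0, 0.4]
opening: 0.0851
```

```bash
python3 p.py mat 0 .11
python3 - <<'E'
from h import *
for n,b in(('scene',(220,120,350,220)),):
    p=ctrl.get_image(n);im=cv2.cvtColor(p['img'],cv2.COLOR_RGB2BGR);x0,y0,x1,y1=b
    cv2.imwrite('pics/g11%s.png'%n,cv2.resize(im[y0:y1,x0:x1],None,fx=5,fy=5,interpolation=cv2.INTER_CUBIC))
E
```

```text
t 34.90 pos [ 0.4257 -0.2932  0.122 ] tilt [ 0.085  0.003 -0.996] xax [-0.987  0.139 -0.083] open 0.0851 F [ 0.7 -0.   0.4]
delta tool [-0.0055  0.6244  0.0217] turn -0.009 rad (0.5 deg) norm 0.625
```

View pics/g11scene.png

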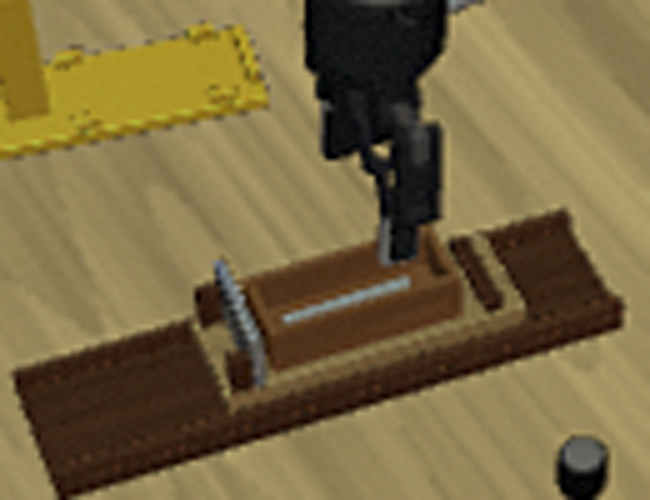

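The middle tray sits square between plate and stop with its ingot inside (crop (345,300)). Next I fetch the top tray.

{"name": "apply_moves", "arguments": {"deltas": [[0, 0.02, 0, 0, 1], [0, 0.03, 0, 0, 1], [0, 0.035, 0, 0, 1], [0, 0.035, 0, 0, 1], [0, 0.035, 0, 0, 1], [0, 0.035, 0, 0, 1], [0, 0.035, 0, 0, 1], [0, 0.03, 0, 0, 1]]}}

```text
t: 35.95
tool_pos: [0.4604, -0.0281, 0.1261]
tool_rot: [0.214, 3.048, 0.014]
contact_force: [-1.0, 0.4, -0.0]
opening: 0.0853
```

```bash
python3 p.py mat 0 .11
```

```text
t 35.95 pos [ 0.4604 -0.0281  0.1261] tilt [ 0.086  0.003 -0.996] xax [-0.987  0.14  -0.085] open 0.0853 F [-1.   0.4 -0. ]
delta tool [-0.0072  0.3571  0.0223] turn -0.010 rad (0.6 deg) norm 0.358
```

{"name": "apply_moves", "arguments": {"deltas": [[0, 0.035, 0, -0.01, 1], [-0.001, 0.04, 0, 0, 1], [-0.001, 0.04, 0, 0, 1], [-0.001, 0.04, 0, 0, 1], [-0.001, 0.04, 0, 0, 1], [-0.001, 0.04, 0, 0, 1], [-0.001, 0.035, 0, 0, 1], [-0.001, 0.03, 0, 0, 1]]}}

```text
t: 36.95
tool_pos: [0.4993, 0.2835, 0.1268]
tool_rot: [0.192, 3.056, 0.013]
contact_force: [0.6, -0.1, 0.5]
opening: 0.0853
```

```bash
python3 p.py mat 0 .06;python3 - <<'E'
from ov import *
from plan import *
for n in('top','scene'):
    p=shot(n,'m_%s.png'%n);print(ctrl.spot_point(p,'top_tray')[:2])
    C=cloud(p);d=C[...,:2]-np.array(MAT[:2]);a=np.radians(MAT[2]);lx=d@[np.cos(a),np.sin(a)];ly=d@[-np.sin(a),np.cos(a)]
    m=(abs(lx)<.083)&(abs(ly)<.053)&(C[...,2]>.02)&(C[...,2]<.045)
    q=C[m];r=cv2.minAreaRect((q[:,:2]*1000).astype(np.float32));print(n,len(q),np.round(r[0],1),np.round(r[1],1),round(r[2],1))
    np.save('mm_%s.npy'%n,q)
    m4=(MAT[0],MAT[1],a)
    overlay(p,[(m4,box(-60,60,-25,25,35),(0,255,0)),(m4,box(-85,85,-55,55,3),(0,0,255))],(165,205,215,285) if n=='top' else (335,325,440,420),6,'m_%s_o.png'%n)
E
```

```text
t 36.95 pos [0.4993 0.2835 0.1268] tilt [ 0.08   0.004 -0.997] xax [-0.989  0.125 -0.079] open 0.0853 F [ 0.6 -0.1  0.5]
delta tool [-0.0091  0.0422  0.0683] turn 0.004 rad (-0.2 deg) norm 0.081
[]
top 58 [519.  323.2] [ 49.6 120.4] 83.7
[{'uv': [281.6, 189.1], 'confidence': 0.64}, {'uv': [384.9, 379.9], 'confidence': 0.57}]
scene 807 [518.2 325.3] [ 51.9 122.4] 82.9
```

View pics/m_scene_o.png

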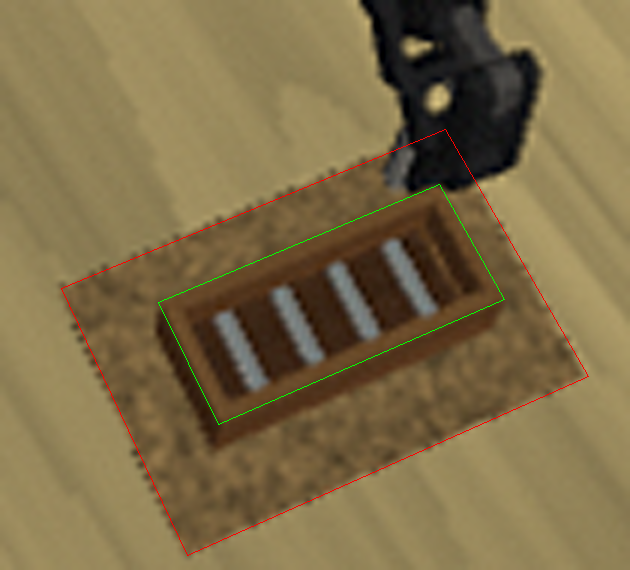

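The tray lies on the mat as planned, and its outline matches at crop (330,305). Now I go over it and grasp.

{"name": "apply_moves", "arguments": {"deltas": [[-0.003, 0.02, 0, 0.004, 1], [-0.003, 0.012, 0.005, 0, 1], [-0.002, 0.006, 0.01, 0, 1], [-0.001, 0.002, 0.014, 0, 1], [0, 0, 0.014, 0, 1], [0, 0, 0.012, 0, 1], [0, 0, 0.008, 0, 1], [0, 0, 0.002, 0, 1]]}}

```text
t: 38.15
tool_pos: [0.5183, 0.32, 0.0562]
tool_rot: [0.204, 3.059, 0.009]
contact_force: [0.1, 0.2, 1.2]
opening: 0.085
```

```bash
python3 p.py mat 0 .009
```

```text
t 38.15 pos [0.5183 0.32   0.0562] tilt [ 0.076  0.001 -0.997] xax [-0.988  0.133 -0.075] open 0.0850 F [0.1 0.2 1.2]
delta tool [0.0034 0.004  0.0472] turn -0.003 rad (0.2 deg) norm 0.047
```

{"name": "apply_moves", "arguments": {"deltas": [[0.001, 0.002, 0.008, -0.003, 1], [0.001, 0.002, 0.011, 0, 1], [0.001, 0, 0.011, 0, 1], [0, 0, 0.007, 0, 1], [0, 0, 0.004, 0, 1], [0, 0, 0.0025, 0, 1], [0, 0, 0, 0, 1], [0, 0, 0, 0, 1]]}}

```text
t: 39.15
tool_pos: [0.52, 0.3251, 0.0108]
tool_rot: [0.199, 3.057, 0.01]
contact_force: [0.5, 0.8, 0.8]
opening: 0.0856
```

```bash
python3 p.py mat 0 .009
```

```text
t 39.15 pos [0.52   0.3251 0.0108] tilt [ 0.078  0.002 -0.997] xax [-0.989  0.129 -0.077] open 0.0856 F [0.5 0.8 0.8]
delta tool [ 0.0011 -0.0008  0.0017] turn -0.000 rad (0.0 deg) norm 0.002
```

{"name": "apply_moves", "arguments": {"deltas": [[0.001, -0.0008, 0.0017, 0, 1], [0, 0, 0, 0, 0.2], [0, 0, 0, 0, -0.2], [0, 0, 0, 0, -0.5], [0, 0, 0, 0, -0.5], [0, 0, 0, 0, -0.5], [0, 0, 0, 0, -0.5], [0, 0, 0, 0, -0.5]], "grip_force": 50}}

```text
t: 40.15
tool_pos: [0.5197, 0.3248, 0.01]
tool_rot: [0.199, 3.055, 0.012]
contact_force: [0.2, 0.5, 0.3]
opening: 0.0492
```

```bash
python3 p.py rk 0 .12
```

```text
t 40.15 pos [0.5197 0.3248 0.01  ] tilt [ 0.08   0.003 -0.997] xax [-0.988  0.13  -0.079] open 0.0492 F [0.2 0.5 0.3]
delta tool [-0.0196 -0.3526 -0.1134] turn 0.078 rad (-4.5 deg) norm 0.371
```

{"name": "apply_moves", "arguments": {"deltas": [[0, 0, -0.006, 0, -0.5], [0, 0, -0.012, 0, -0.5], [0, 0, -0.018, 0, -0.5], [0, -0.004, -0.02, 0, -0.5], [0, -0.01, -0.02, 0, -0.5], [-0.001, -0.018, -0.012, 0, -0.5], [-0.001, -0.024, -0.004, 0.01, -0.5], [-0.001, -0.028, 0, 0.01, -0.5]]}}

```text
t: 41.15
tool_pos: [0.5042, 0.2397, 0.1121]
tool_rot: [0.225, 3.048, 0.016]
contact_force: [0.9, 0.4, -1.7]
opening: 0.0492
```

```bash
python3 p.py rk 0.7 .12
```

```text
t 41.15 pos [0.5042 0.2397 0.1121] tilt [ 0.086  0.004 -0.996] xax [-0.986  0.147 -0.084] open 0.0492 F [ 0.9  0.4 -1.7]
delta tool [-0.0212 -0.2671 -0.0106] turn 0.061 rad (-3.5 deg) norm 0.268
```

{"name": "apply_moves", "arguments": {"deltas": [[-0.003, -0.03, -0.004, 0.015, -0.5], [-0.003, -0.03, -0.004, 0.015, -0.5], [-0.002, -0.03, -0.003, 0.015, -0.5], [-0.001, -0.03, 0, 0.01, -0.5], [0, -0.03, 0, 0, -0.5], [0, -0.03, 0, 0, -0.5], [0, -0.024, 0, 0, -0.5], [0, -0.016, 0, 0, -0.5]]}}

```text
t: 42.15
tool_pos: [0.472, 0.0134, 0.1333]
tool_rot: [0.31, 3.024, 0.021]
contact_force: [0.0, 1.3, -2.3]
opening: 0.0491
```

```bash
python3 p.py rk 0.7 .1
```

```text
t 42.15 pos [0.472  0.0134 0.1333] tilt [ 0.103  0.003 -0.995] xax [-0.974  0.203 -0.1  ] open 0.0491 F [ 0.   1.3 -2.3]
delta tool [-0.0179 -0.0384  0.0343] turn 0.005 rad (-0.3 deg) norm 0.054
```

{"name": "apply_moves", "arguments": {"deltas": [[-0.003, -0.012, 0, 0.005, -0.5], [-0.004, -0.01, 0.004, 0, -0.5], [-0.004, -0.008, 0.006, 0, -0.5], [-0.004, -0.004, 0.007, 0, -0.5], [-0.002, -0.002, 0.006, 0, -0.5], [-0.001, 0, 0.005, 0, -0.5], [0, 0, 0.003, 0, -0.5], [0, 0, 0, 0, -0.5]]}}

```text
t: 43.15
tool_pos: [0.4863, -0.0274, 0.1027]
tool_rot: [0.318, 3.022, 0.023]
contact_force: [0.1, -0.1, -1.9]
opening: 0.0488
```

```bash
python3 p.py rk 0.7 .06
python3 - <<'E'
from ov import *
from plan import *
r=(RK[0],RK[1],np.radians(RK[2]))
p=shot('scene')
overlay(p,[(r,box(-60,60,-25,25,42),(0,255,0)),(r,box(-75,115,-38,38,10),(0,0,255))],(255,185,365,285),6,'k1.png')
E
```

```text
t 43.15 pos [ 0.4863 -0.0274  0.1027] tilt [ 0.104  0.004 -0.995] xax [-0.973  0.208 -0.101] open 0.0488 F [ 0.1 -0.1 -1.9]
delta tool [ 0.0054 -0.0017  0.0424] turn -0.000 rad (0.0 deg) norm 0.043
```

View pics/k1.png

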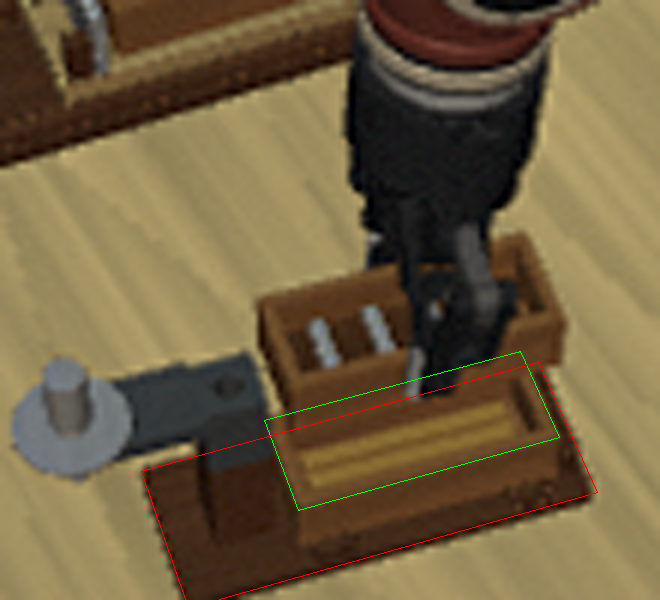

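The bottom tray is unmoved and matches the green outline, and the held tray is above it. I'll descend.

{"name": "apply_moves", "arguments": {"deltas": [[0.001, -0.001, 0.006, 0, -0.5], [0.001, -0.0007, 0.009, 0, -0.5], [0.001, 0, 0.01, 0, -0.5], [0.001, 0, 0.008, 0, -0.5], [0.001, 0, 0.004, 0, -0.5], [0, 0, 0.001, 0, -0.5], [0, 0, 0, 0, -0.5], [0, 0, 0, 0, -0.5]]}}

```text
t: 44.2
tool_pos: [0.4852, -0.0278, 0.0622]
tool_rot: [0.317, 3.021, 0.022]
contact_force: [0.2, 0.4, -2.7]
opening: 0.0488
```

```bash
python3 p.py rk 0.7 .052
```

```text
t 44.20 pos [ 0.4852 -0.0278  0.0622] tilt [ 0.105  0.004 -0.994] xax [-0.973  0.208 -0.102] open 0.0488 F [ 0.2  0.4 -2.7]
delta tool [ 0.0011 -0.0002  0.0101] turn -0.000 rad (0.0 deg) norm 0.010
```

{"name": "apply_moves", "arguments": {"deltas": [[0.0005, 0, 0.003, 0, -0.5], [0.0005, 0, 0.0025, 0, -0.5], [0, 0, 0.002, 0, -0.5], [0, 0, 0.0015, 0, -0.5], [0, 0, 0.0008, 0, -0.5], [0, 0, 0, 0, -0.5], [0, 0, 0, 0, -0.5], [0, 0, 0, 0, -0.5]]}}

```text
t: 45.2
tool_pos: [0.4858, -0.0276, 0.0523]
tool_rot: [0.317, 3.019, 0.022]
contact_force: [0.5, -0.2, -3.0]
opening: 0.0491
```

```bash
python3 p.py rk 0.7 .049
```

```text
t 45.20 pos [ 0.4858 -0.0276  0.0523] tilt [ 0.106  0.004 -0.994] xax [-0.973  0.208 -0.103] open 0.0491 F [ 0.5 -0.2 -3. ]
delta tool [ 0.0009 -0.0003  0.0032] turn -0.000 rad (0.0 deg) norm 0.003
```

{"name": "apply_moves", "arguments": {"deltas": [[0.0008, 0, 0.0008, 0, -0.5], [0, 0, 0.0006, 0, -0.5], [0, 0, 0.0006, 0, -0.5], [0, 0, 0.0005, 0, -0.5], [0, 0, 0, 0, -0.5], [0, 0, 0, 0, -0.5], [0, 0, 0, 0, -0.5], [0, 0, 0, 0, -0.5]]}}

```text
t: 46.2
tool_pos: [0.4853, -0.0275, 0.0504]
tool_rot: [0.317, 3.02, 0.022]
contact_force: [-1.1, 1.2, 0.0]
opening: 0.0489
```

```bash
python3 p.py rk 0.7 .049
```

```text
t 46.20 pos [ 0.4853 -0.0275  0.0504] tilt [ 0.106  0.003 -0.994] xax [-0.973  0.208 -0.103] open 0.0489 F [-1.1  1.2  0. ]
delta tool [ 0.0002 -0.0004  0.0014] turn 0.000 rad (-0.0 deg) norm 0.001
```

{"name": "apply_moves", "arguments": {"deltas": [[0, 0, 0, 0, -0.5], [0, 0, 0.0005, 0, -0.5], [0, 0, 0.0004, 0, -0.5], [0, 0, 0.0004, 0, -0.5], [0, 0, 0.0003, 0, -0.5], [0, 0, 0, 0, -0.5], [0, 0, 0, 0, -0.5], [0, 0, 0, 0, -0.5]], "grip_force": 20}}

```text
t: 47.2
tool_pos: [0.4855, -0.0275, 0.0499]
tool_rot: [0.317, 3.021, 0.022]
contact_force: [-3.2, -0.4, 3.4]
opening: 0.0486
```

```bash
python3 p.py rk 0.7 .049
python3 - <<'E'
from h import *
p=ctrl.get_image('scene');im=cv2.cvtColor(p['img'],cv2.COLOR_RGB2BGR);x0,y0,x1,y1=275,205,365,285
cv2.imwrite('pics/k2.png',cv2.resize(im[y0:y1,x0:x1],None,fx=7,fy=7,interpolation=cv2.INTER_CUBIC))
E
```

```text
t 47.20 pos [ 0.4855 -0.0275  0.0499] tilt [ 0.104  0.004 -0.995] xax [-0.973  0.208 -0.101] open 0.0486 F [-3.2 -0.4  3.4]
delta tool [ 0.0003 -0.0004  0.0009] turn 0.000 rad (-0.0 deg) norm 0.001
```

View pics/k2.png

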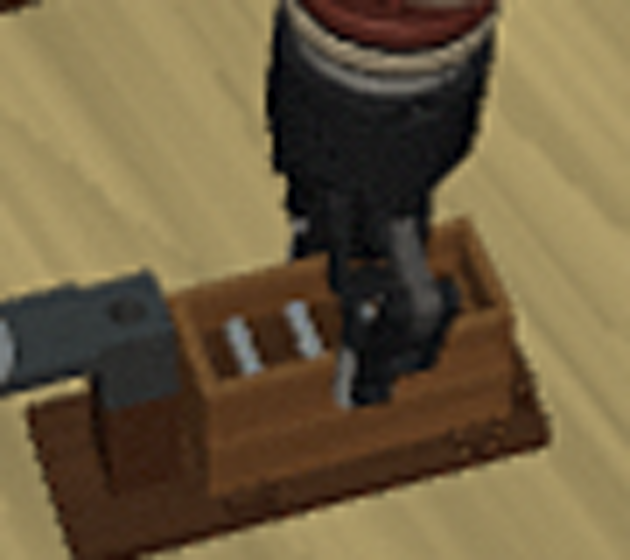

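{"name": "apply_moves", "arguments": {"deltas": [[0, 0, 0.0006, 0, -0.5], [0, 0, 0.0005, 0, -0.5], [0, 0, 0.0005, 0, -0.5], [0, 0, 0, 0, -0.5], [0, 0, 0, 0, 0.1], [0, 0, 0, 0, 0.4], [0, 0, 0, 0, 1], [0, 0, 0, 0, 1]]}}

```text
t: 48.25
tool_pos: [0.487, -0.0278, 0.0493]
tool_rot: [0.316, 3.018, 0.021]
contact_force: [-0.2, -0.1, 0.8]
opening: 0.0856
```

{"name": "apply_moves", "arguments": {"deltas": [[0.001, 0, -0.01, 0, 1], [0.001, 0, -0.015, 0, 1], [0.002, 0, -0.02, 0, 1], [0.002, 0, -0.025, 0, 1], [0.01, 0, -0.025, 0, 1], [0.02, 0.02, -0.02, 0, 1], [0.02, 0.03, -0.01, 0, 1], [0.01, 0.03, 0, 0, 1]]}}

```text
t: 49.25
tool_pos: [0.4257, 0.0642, 0.1819]
tool_rot: [0.323, 3.005, 0.021]
contact_force: [0.6, -0.0, 0.1]
opening: 0.0855
```

```bash
python3 p.py rk 0.7 .2
python3 - <<'E'
from ov import *
from plan import *
r=(RK[0],RK[1],np.radians(RK[2]));b=(BED[0],BED[1],np.radians(BED[2]))
for n,bx,k in(('scene',(210,150,365,290),4.2),('top',(280,195,440,340),4.1)):
    p=shot(n,'f_%s.png'%n)
    C=cloud(p)
    for f,h,zb in((RK,.074,'rack'),(BED,.064,'bed')):
        d=C[...,:2]-np.array(f[:2]);a=np.radians(f[2]);lx=d@[np.cos(a),np.sin(a)];ly=d@[-np.sin(a),np.cos(a)]
        m=(abs(lx)<.064)&(abs(ly)<.04)&(abs(C[...,2]-h)<.012)
        q=np.stack([lx[m],ly[m],C[...,2][m]],1)
        if len(q)>10:
            rr=cv2.minAreaRect((q[:,:2]*1000).astype(np.float32));print(n,zb,len(q),np.round(rr[0],1),np.round(rr[1],1),round(rr[2],1), 'rim z', np.percentile(q[:,2],[50,80]).round(4), 'slope x', np.polyfit(q[:,0],q[:,2],1)[0].round(4))
    overlay(p,[(r,box(-60,60,-25,25,74),(0,255,0)),(b,box(-60,60,-25,25,64),(0,255,255)),(b,box(-70,70,-34,34,32),(0,0,255)),(r,circ(147,25,111.5),(255,255,0))],bx,k,'f_%s_o.png'%n)
E
```

```text
t 49.25 pos [0.4257 0.0642 0.1819] tilt [ 0.12   0.001 -0.993] xax [-0.97   0.212 -0.117] open 0.0855 F [ 0.6 -0.   0.1]
delta tool [-0.0793 -0.0768 -0.011 ] turn -0.005 rad (0.3 deg) norm 0.111
scene rack 559 [-0.5 -0.1] [ 55.1 121.3] 89.5 rim z [0.0724 0.0758] slope x -0.0003
scene bed 420 [1.  0.4] [121.4  57.8] 1.4 rim z [0.0626 0.066 ] slope x -0.0027
top rack 303 [0.8 0.3] [119.9  50. ] 0.3 rim z [0.0727 0.0768] slope x 0.0018
top bed 297 [1.8 0.1] [120.3  52. ] 0.3 rim z [0.063  0.0665] slope x -0.0057
```

View pics/f_scene_o.png

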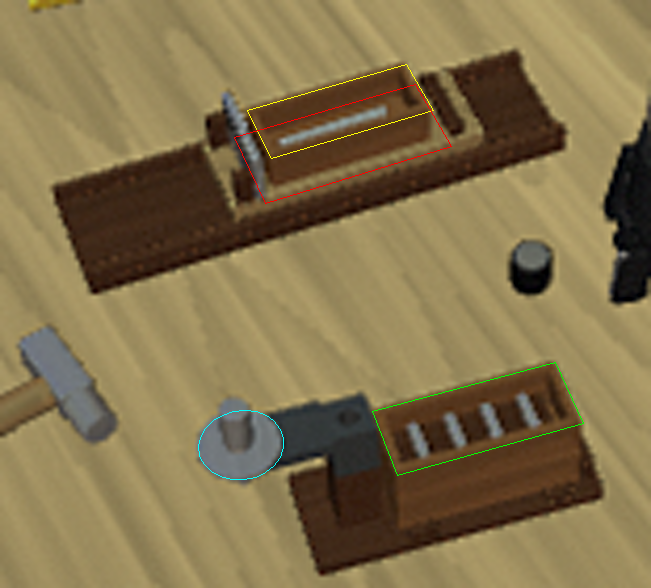

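View pics/f_top_o.png

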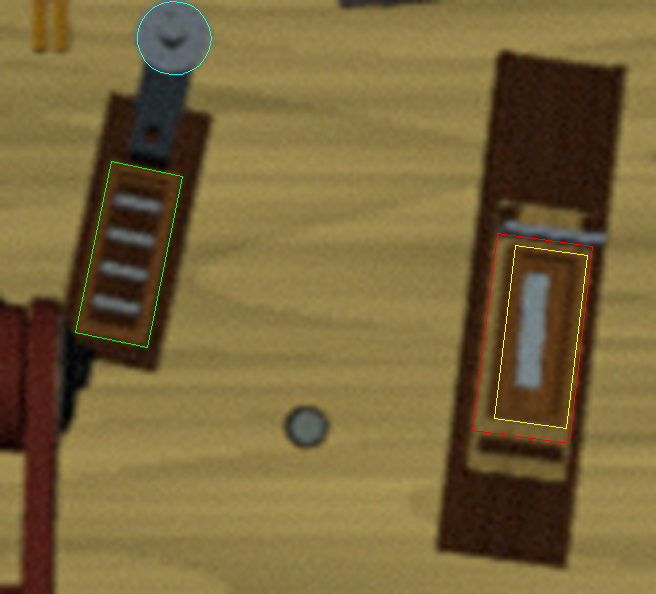

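Both trays match their target outlines to about 1–2 mm, the pin sits in the notch, and the robot is clear. I'm handing the job in.

```bash
python3 -c "
from station import ctrl
print(ctrl.finish_job())"
```

```text
the job is handed in; nothing more can be done
None
```

I did the whole job in the order asked and handed it in at about 49.4 s of the 72 s allowed.

1. I drew the pin and hung it in the notch of the keeper bar.
2. I set the top tray on the cork mat.
3. I put the middle tray, with its ingot, on the slide holder's bed.
4. I put the top tray back on the bottom tray.

**Last checks, both cameras, gripper clear of everything:**
- **Top tray:** it sits on the bottom tray within about 1 mm and 0.5°, level, with its rim at about 74 mm as expected.
- **Middle tray:** it sits level between end stop and draw plate. It is centred within about 1–2 mm along the bed and 0.5 mm across, turned 0.3–1.4° depending on the camera. The ingot is inside.
- **Pin:** its disc lies flat on the bar, with the shank in the notch.
- **Other things:** the loupe, hammer and rack showed no movement in the last crops. The slide holder shows no visible shift. I did not check the rest again after the last moves.

**What did not go to plan:** the tool tilted gradually about the jaw axis, by up to about 7°, as errors built up over the moves. The carried trays therefore arrived 0.6–1.2° out of level. I let one end touch first at low force (under 6 N measured) before releasing, and both trays settled flat.

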